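# Shingle washed gel plates in the draining tray and swing the keeper over

## Robot

A 7-joint arm with a two-finger parallel gripper is mounted at the origin on a cart in front of the work surface, level with it; the furniture and walls round the work are solid. World frame = base frame: x ahead of the robot, y to its left, z up, the work surface at z = 0. Lengths are in mm, angles in rad, forces in N, time in s.
With the tool pointing down it reaches from about 400 to 875 mm from the base axis. Payload 4.4 kg.
Tool frame: the origin (TCP) lies midway between the tips of the shut fingers; the grasp point (between the pads) lies 19 mm behind it (ctrl.grip_point_offset is the distance from the TCP to the grasp point, in mm); z points along the fingers, y is the direction in which the jaws open and shut (so a half turn about z gives the same grasp; the last joint's range is limited). The gripper opens to 85 mm and grips with 20 to 120 N. Pads are 22 mm wide; open, the fingers measure 114 mm over their backs; the gripper's body (76 mm by 85 mm) begins 54 mm behind the grasp point. The pads swing forward as they close: fully open they stand 13 mm farther back than shut.
Start: joints at [-1.405, 0.628, 0.038, 1.517, -0.027, 0.996, -0.02], TCP at [149.299, 632.635, 231.313] pointing down, gripper open.
Joint ranges: [-3.06, 3.06], [-0.37, 2.12], [-1.25, 1.32], [0.18, 2.47], [-1.1, 4.24], [0.23, 1.98], [-2.94, 2.94]. Speed limits (rad/s): [2.57, 2.57, 3.14, 3.14, 3.14, 3.14, 3.14].

## Interface

Orientations are given as [roll, pitch, yaw] about the fixed x, y, z axes, in that order (R = Rz(yaw) Ry(pitch) Rx(roll)).
In Python, from cell import ctrl, imaging, models gives the robot as it stands. The module is installed in compiled form; this text tells all that it offers.
- The arm moves only by the tool drive_tool, never from a script. Its argument "deltas" is text: rows parted by semicolons, each of 5 numbers parted by spaces: the shift along the tool's x, y, z in m, then the turn about the tool's z in degrees, then the finger opening in m, from 0 to 0.0854. A call has 1 to 12 rows; each row is the pose to reach, as a shift and turn from the pose commanded when the call began, along the tool's axes at that moment; what a row does not reach only later rows make up. A row lasts 1/8 s, in which the tool goes at most 62.5 mm and 10.7 degrees, less where a joint would pass 70% of its speed; a pose out of reach is approached as far as the arm can. A call with a gripper value outside its range is refused whole. The fingers move at their own pace and stop on an object; the grip force is fixed at half the most. Time passes only in rows, so rows that repeat a pose let the fingers close. It gives the time, the measured TCP pose, the force and the opening at its end, in the units of the state.
- ctrl.read_state(): the state, without advancing time (a new reading comes with each control period).
- imaging.get_image(name): name is "scene" or "side" or "wrist"; returns a dict with "color" (400x640x3 uint8, red, green, blue), "range_z" (400x640 float32, mm along the optical axis (not along the pixel's ray), 0 where there is no reading), "vfov" (degrees; the focal length in pixels is half the picture's height over the tangent of half this angle, whatever the lens; pixels are square), "cx", "cy" (the principal point, pixels), "extrinsics" (4x4, takes a point from camera to world coordinates). Camera axes: x right, y down, z forward; pixel columns grow to the right and rows downward; lengths in mm; the calibration is good to about 2 mm. A picture is of the moment at which its call begins.
- ctrl.finish_job(): hands the job in, once; it reports no verdict.
Trained networks look in a picture, given as the dict that the camera call returned (one of the last four; its "shot" number tells which), for a name from the list of things; names that differ only in an ending like _2 or _b are one class to them, and where a whole thing is asked for, a point or a joint stands for the part that bears it (a point fixed in the world has none). Each returns a list of dicts, best first, with "score" (0 to 1); they miss things now and then, are a little off and sometimes report something else, mostly with a low value. They report only what shows in the picture. A call takes as long as a camera call. They do not tell look-alikes from the thing itself.
- models.spot_in(picture, thing): "point" ([column, row] in pixels, amid what is visible of it).
- models.landmark_of(picture, thing): "point" ([column, row] in pixels: a listed point, or the origin of a listed thing).
The state is a dict: "clock": time; "qpos": joint angles; "qd": joint speeds; "tau": joint torques, N m; "eef_pos": TCP position; "tool_rot": TCP orientation; "force": force on the tool from outside, world axes, zero at the start; "torque": the same for the moment, N m; "width": finger opening in mm.
Only numpy, scipy, OpenCV 4.12 (cv2) and the standard library are available. Lean on these libraries where they do the work, as an engineer would, in place of code of your own. Each camera call takes 0.05 s, during which the arm holds its last target.

## Task

Two washed gel-casting plates already lean in the steel draining tray; lay the two loose ones on as the next overlapping shingles, one at each of the two free toe stops, starting with the stop beside the plates already there: straight edge down on the tray floor and butted up against its stop, notched end leaning on the plate before it, strips upward and square in line with the others. Lower the plates gently rather than dropping or jamming them, then swing the wire keeper over until it rests on the last plate. Keep the first two plates in their places and leave the other things on the bench alone.

Things in the scene. Friction and masses are not known exactly. Their poses are not given: they have to be found in the camera images.
- tray: Open stainless draining tray, fixed, 240 x 136 mm, rim 16 mm high, floor 3 mm thick. Origin: centre of its underside; x along it to its head end (to the robot's left, within 0.25 rad), y across, z up. Two upright cheeks at the head end, x = 68 to 108 mm, 57 mm high, inner faces at y = +-63 mm. Toe stops (toe_stop_1 to 4): bars across the floor, 5 mm wide, 5 mm high, 130 mm long, clamped by eye.
- toe_stops (a point): On the tray floor at x = -15 mm of the tray's frame, axes as the tray's: uphill (+x) face of toe stop 2, against which plate_2 stands; stop 1 (plate_1) lies 30 mm towards +x. The free stops 3 and 4 lie about 32 and 64 mm towards -x, each up to 5 mm off either way. Their true places are not reported: look or feel for them.
- next_seat (a point): On the tray floor at x = -47 mm of the tray's frame, the middle of where stop 3's uphill face may be. A plate butted there slopes 0.29 rad (0.27 to 0.31) and at stop 4 0.27 rad (0.25 to 0.29), foot down at -x, notched end up at +x; plate_1 slopes 0.36 rad, plate_2 0.32 rad. A butted plate leans over its stop, its lower foot edge 1.5 mm uphill of the stop's face.
- plate_1: White ceramic gel-casting plate, 100 x 60 mm, 5 mm slab plus a 2 mm high, 7 mm wide grey strip on each long edge of its upper face; 0.1 kg. One short end is straight (foot), the other has a 38 x 14 mm notch between two ears. Origin: centre of the underside; x to the notched end, y across, z out of the strip side. It leans on the head rail with its foot at stop 1, loose.
- plate_2: A plate like plate_1, same axes; leans on plate_1 with its foot at stop 2, loose.
- plate_a: A plate like plate_1, same axes; lies flat on the bench, strips up, notched end pointing to the robot's left within 0.3 rad; to be laid in the tray. plate_a and plate_b are alike: either may go first.
- plate_b: As plate_a; lies to the right of the tray, farther from the robot than plate_a, or else to the left of the tray.
- plate_1_foot (a point): Middle of the lower edge of plate_1's straight end, 50 mm along -x from its origin; axes as the plate's.
- plate_2_foot (a point): The same point on plate_2.
- plate_a_foot (a point): The same point on plate_a.
- plate_b_foot (a point): The same point on plate_b.
- keeper (a joint): Angle q of the keeper, a dark 8 mm wire bail with two arms 104 mm long, 118 mm apart, and a cross bar: 0 = arms level towards the tray's -x, 1.57 = upright, more = leaning back past the head end. Starts at 1.65 to 1.8. The stiff hinge (0.07 N m, under 1 N at the bar) stays where it is left; on the full fan it rests at about -0.18.
- keeper_pivot (a point): Middle of the keeper's hinge axis, which runs along the tray's y, at x = 84, z = 50 mm of the tray's frame; axes as the tray's.
- keeper_bar (a point): Middle of the keeper's cross bar, on its axis, inside a black grip sleeve 12 mm thick and 44 mm long. It lies 104 cos q mm from the pivot towards the tray's -x and 104 sin q mm above it.
- beaker: Bystander: clear beaker, 54 mm wide, 70 mm tall. Origin: centre of its underside, as for all bystanders.
- label_roll: Bystander: roll of labels, 72 mm wide, 32 mm tall.
- reagent_b: Bystander: brown bottle with a white cap, 52 mm wide, 104 mm tall.
- marker_a: Bystander: white and blue marker pen, 135 mm long.
- petri_a: Bystander: round dish, 90 mm wide, 14 mm tall.
Mind the look-alikes: they are no part of the job. Leave any pink or turquoise look-alike of the plate_1 alone.

How it is judged (in metres and radians):
On the way, in this order (a step that is already met when the one before it is completed fails the run):
1. a plate lies at the third toe stop as the next shingle: foot on the floor against the stop, leaning on the plate before (((x of toe_stop_3 in the frame of plate_a between -0.0556 and -0.0505 m and y of plate_a_foot in the frame of tray between -0.006 and 0.006 m and z of plate_a_foot in the frame of tray below 0.0055 m and angle between the y axis of plate_a and the y axis of tray, either way round below 0.08 rad and angle between plate_a's own z axis and vertical between 0.246 and 0.336 rad and contact force between plate_a and the fingers below 0.05 N and linear speed of plate_a below 0.02 m/s) or (x of toe_stop_3 in the frame of plate_b between -0.0556 and -0.0505 m and y of plate_b_foot in the frame of tray between -0.006 and 0.006 m and z of plate_b_foot in the frame of tray below 0.0055 m and angle between the y axis of plate_b and the y axis of tray, either way round below 0.08 rad and angle between plate_b's own z axis and vertical between 0.246 and 0.336 rad and contact force between plate_b and the fingers below 0.05 N and linear speed of plate_b below 0.02 m/s))), for 0.2 s.
2. the other plate lies at the fourth toe stop in the same way (((x of toe_stop_4 in the frame of plate_a between -0.0556 and -0.0505 m and y of plate_a_foot in the frame of tray between -0.006 and 0.006 m and z of plate_a_foot in the frame of tray below 0.0055 m and angle between the y axis of plate_a and the y axis of tray, either way round below 0.08 rad and angle between plate_a's own z axis and vertical between 0.224 and 0.314 rad and contact force between plate_a and the fingers below 0.05 N and linear speed of plate_a below 0.02 m/s) or (x of toe_stop_4 in the frame of plate_b between -0.0556 and -0.0505 m and y of plate_b_foot in the frame of tray between -0.006 and 0.006 m and z of plate_b_foot in the frame of tray below 0.0055 m and angle between the y axis of plate_b and the y axis of tray, either way round below 0.08 rad and angle between plate_b's own z axis and vertical between 0.224 and 0.314 rad and contact force between plate_b and the fingers below 0.05 N and linear speed of plate_b below 0.02 m/s))), for 0.2 s.
At the end, for the whole second after the job is handed in: One plate at each stop, plate_1 and plate_2 as before: foot on the floor within 2.5 mm, butted to its stop within 2.5 mm, centred within 6 mm, square within 0.08 rad, slope within 0.045 rad of its resting slope, strips up, released and still; keeper below -0.13 rad (x of toe_stop_1 in the frame of plate_1 between -0.0556 and -0.0505 m and y of plate_1_foot in the frame of tray between -0.006 and 0.006 m and z of each of plate_1_foot, plate_2_foot in the frame of tray below 0.0055 m and angle between the y axis of each of plate_1, plate_2 and the y axis of tray, either way round below 0.08 rad and angle between plate_1's own z axis and vertical between 0.315 and 0.405 rad and contact force between each of plate_1, plate_2 and the fingers below 0.05 N and linear speed of each of plate_1, plate_2 below 0.02 m/s and x of toe_stop_2 in the frame of plate_2 between -0.0556 and -0.0505 m and y of plate_2_foot in the frame of tray between -0.006 and 0.006 m and angle between plate_2's own z axis and vertical between 0.279 and 0.369 rad and (((x of toe_stop_3 in the frame of plate_a between -0.0556 and -0.0505 m and y of plate_a_foot in the frame of tray between -0.006 and 0.006 m and z of plate_a_foot in the frame of tray below 0.0055 m and angle between the y axis of plate_a and the y axis of tray, either way round below 0.08 rad and angle between plate_a's own z axis and vertical between 0.246 and 0.336 rad and contact force between plate_a and the fingers below 0.05 N and linear speed of plate_a below 0.02 m/s) and (x of toe_stop_4 in the frame of plate_b between -0.0556 and -0.0505 m and y of plate_b_foot in the frame of tray between -0.006 and 0.006 m and z of plate_b_foot in the frame of tray below 0.0055 m and angle between the y axis of plate_b and the y axis of tray, either way round below 0.08 rad and angle between plate_b's own z axis and vertical between 0.224 and 0.314 rad and contact force between plate_b and the fingers below 0.05 N and linear speed of plate_b below 0.02 m/s)) or ((x of toe_stop_3 in the frame of plate_b between -0.0556 and -0.0505 m and y of plate_b_foot in the frame of tray between -0.006 and 0.006 m and z of plate_b_foot in the frame of tray below 0.0055 m and angle between the y axis of plate_b and the y axis of tray, either way round below 0.08 rad and angle between plate_b's own z axis and vertical between 0.246 and 0.336 rad and contact force between plate_b and the fingers below 0.05 N and linear speed of plate_b below 0.02 m/s) and (x of toe_stop_4 in the frame of plate_a between -0.0556 and -0.0505 m and y of plate_a_foot in the frame of tray between -0.006 and 0.006 m and z of plate_a_foot in the frame of tray below 0.0055 m and angle between the y axis of plate_a and the y axis of tray, either way round below 0.08 rad and angle between plate_a's own z axis and vertical between 0.224 and 0.314 rad and contact force between plate_a and the fingers below 0.05 N and linear speed of plate_a below 0.02 m/s))) and value of joint keeper below -0.13 rad); the robot touches nothing.
It fails at once if a plate is let fall (faster than 0.45 m/s out of the fingers) ((linear speed of plate_1 above 0.45 m/s and contact force between plate_1 and the fingers below 0.05 N) or (linear speed of plate_2 above 0.45 m/s and contact force between plate_2 and the fingers below 0.05 N) or (linear speed of plate_a above 0.45 m/s and contact force between plate_a and the fingers below 0.05 N) or (linear speed of plate_b above 0.45 m/s and contact force between plate_b and the fingers below 0.05 N)).
It fails at once if a plate is jammed against the tray with more than 60 N (contact force between any of plate_1, plate_2, plate_a, plate_b and tray above 60 N).
It fails at once if a bystander is moved more than 30 mm (distance of any of beaker, label_roll, reagent_b, marker_a, petri_a from where it was at the start of the episode above 0.03 m).
It also fails if it takes over 72 s, if anything falls off the work surface, if the arm or the gripper's body presses on something with over 40 N, if the wrist force passes 120 N, or if a joint passes its speed limit or range.

## Working session

There is one attempt and no reset: what is moved stays moved. The work goes in short steps, Python scripts to look and compute and a tool call to move; the robot and the scene stay as the last step left them, time stands still between calls to the robot, and variables do not carry over. Pictures are saved under pics/ and viewed, and the job is handed in when it is done.

Besides the shell and the picture viewer there is one more tool, called after "Request:" as name(argument=value, ...), one argument or row to a line, values as JSON. drive_tool: Moves the arm, as the interface text tells. Its arguments: {"type":"object","properties":{"deltas":{"type":"string"}},"required":["deltas"]}

```bash
ls; mkdir -p pics; cat > h.py <<'E'
import numpy as np, cv2
from cell import ctrl, imaging, models
from scipy.spatial.transform import Rotation as R
def f(p): return 200/np.tan(np.radians(p['vfov'])/2)
def save(p,name,crop=None,s=1):
    c=p['color'][:,:,::-1]
    if crop: c=c[crop[1]:crop[3],crop[0]:crop[2]]
    if s!=1: c=cv2.resize(c,None,fx=s,fy=s,interpolation=cv2.INTER_CUBIC)
    cv2.imwrite('pics/'+name,c)
def ray(p,uv):
    d=np.array([(uv[0]-p['cx'])/f(p),(uv[1]-p['cy'])/f(p),1.])
    E=np.array(p['extrinsics']); return E[:3,3],E[:3,:3]@d
def atz(p,uv,z):
    o,d=ray(p,uv); return o+d*(z-o[2])/d[2]
def dep(p,uv,k=1):
    u,v=int(round(uv[0])),int(round(uv[1])); w=p['range_z'][v-k:v+k+1,u-k:u+k+1]; w=w[w>0]
    if len(w)==0: return None
    o,d=ray(p,uv); return o+d*np.median(w)
def proj(p,X):
    E=np.array(p['extrinsics']); c=E[:3,:3].T@(np.asarray(X,float)-E[:3,3]); return np.array([p['cx']+f(p)*c[0]/c[2],p['cy']+f(p)*c[1]/c[2]])
def cloud(p):
    v,u=np.mgrid[0:400,0:640]; z=p['range_z'].astype(float)
    P=np.stack([(u-p['cx'])/f(p)*z,(v-p['cy'])/f(p)*z,z],-1)
    E=np.array(p['extrinsics']); return P@E[:3,:3].T+E[:3,3]
E
cat > a.py <<'E'
from h import *
np.set_printoptions(precision=1,suppress=True)
print(ctrl.read_state())
print(ctrl.grip_point_offset)
for n in ['scene','side','wrist']:
    p=imaging.get_image(n); save(p,n+'0.png'); print(n,p['vfov'],p['cx'],p['cy'],np.array(p['extrinsics']))
    for t in ['tray','plate_a','plate_a_foot','keeper_pivot','keeper_bar','toe_stops','next_seat','beaker','label_roll','reagent_b','marker_a','petri_a']:
        for fn in (models.landmark_of,):
            r=fn(p,t)
            print(t,[(np.round(x['point'],1).tolist(),round(x['score'],2),None if dep(p,np.clip(x['point'],[2,2],[637,397])) is None else np.round(dep(p,np.clip(x['point'],[2,2],[637,397]))).tolist()) for x in r])
E
python3 a.py
```

```text
pics
{'clock': 0.0, 'qpos': array([-1.4,  0.6,  0. ,  1.5, -0. ,  1. , -0. ]), 'qd': array([-0., -0.,  0., -0.,  0.,  0., -0.]), 'tau': array([  0. , -56.3,   1.2, -19.3,   0. ,   0. ,   0. ]), 'eef_pos': array([149.1, 632. , 230.4]), 'tool_rot': array([-3.1, -0. ,  2.9]), 'force': array([ 0.6, -0.1,  1.2]), 'torque': array([-0.,  0., -0.]), 'width': 85.62692830151852}
18.700000000000003
scene 54.59058361274564 317.3739461606633 205.340798336598 [[  -0.8   -0.2    0.5 -290. ]
 [  -0.6    0.3   -0.7 1159.1]
 [  -0.    -0.9   -0.4  661.5]
 [   0.     0.     0.     1. ]]
tray [([311.7, 226.1], 0.62, [486.0, 119.0, 30.0])]
plate_a [([207.7, 269.7], 0.62, [458.0, 618.0, 112.0]), ([373.2, 199.9], 0.53, [444.0, -290.0, 7.0]), ([368.1, 230.1], 0.5, [321.0, -16.0, 4.0]), ([337.8, 195.8], 0.44, [602.0, -243.0, 7.0])]
plate_a_foot [([373.9, 202.1], 0.53, [431.0, -271.0, 5.0]), ([379.5, 202.7], 0.51, [410.0, -284.0, 3.0])]
keeper_pivot [([341.3, 195.4], 0.2, [593.0, -260.0, 6.0])]
keeper_bar []
toe_stops [([313.5, 222.1], 0.64, [144.0, 570.0, 315.0])]
next_seat [([320.1, 223.4], 0.47, [124.0, 57
[... 1142 characters left out ...]
xt_seat [([322.6, 206.3], 0.93, [517.0, 22.0, 7.0])]
beaker [([270.9, 173.4], 0.88, [719.0, -72.0, 20.0])]
label_roll [([332.4, 121.4], 0.66, [573.0, -382.0, 32.0])]
reagent_b [([250.6, 249.0], 0.56, [678.0, 246.0, 27.0])]
marker_a [([342.9, 297.4], 0.61, [390.0, 325.0, 3.0]), ([270.4, 173.7], 0.41, [722.0, -75.0, 16.0])]
petri_a [([294.1, 299.1], 0.85, [515.0, 366.0, 14.0])]
wrist 60.656429192637326 318.6697969494645 191.67574654549455 [[  0.2   0.9   0.3  71.8]
 [  1.   -0.2  -0.1 650.8]
 [ -0.    0.3  -1.  373.9]
 [  0.    0.    0.    1. ]]
tray []
plate_a []
plate_a_foot []
keeper_pivot []
keeper_bar []
toe_stops []
next_seat []
beaker []
label_roll []
reagent_b []
marker_a []
petri_a []
```

View pics/scene0.png

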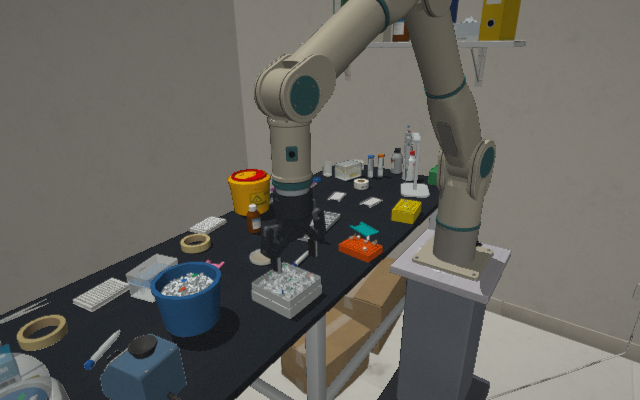

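View pics/side0.png

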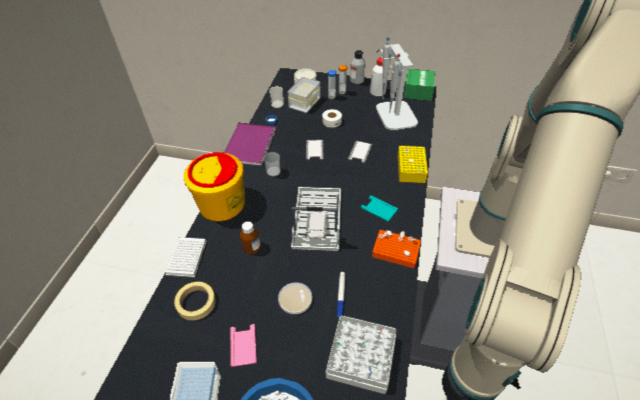

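View pics/wrist0.png

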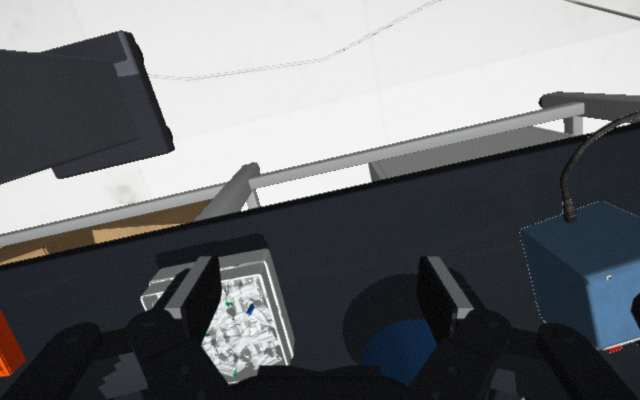

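Side view: the tray is at (317,220). Candidates for loose plates:

| Colour | Side pixel | Verdict |
|---|---|---|
| White | (360,151) | plate_a: right of the tray, nearer the robot |
| White | (315,149) | plate_b: right of the tray, farther |
| Turquoise | (379,208) | decoy |
| Pink | (243,345) | decoy |

The white racks at (185,257) and (195,383) are not plates.

Next I'll move above the tray for a wrist view.

```bash
cat > mv.py <<'E'
from h import *
import sys
# usage: mv.py x y z yaw  -> deltas in tool frame from measured pose
def delta(x,y,z,yaw):
    s=ctrl.read_state(); Rm=R.from_euler('xyz',s['tool_rot']).as_matrix()
    # idealise: pointing straight down
    yw=s['tool_rot'][2]
    d=np.array([x,y,z])-s['eef_pos']
    tx=np.array([np.cos(yw),np.sin(yw),0]);ty=np.array([np.sin(yw),-np.cos(yw),0]);tz=np.array([0,0,-1])
    t=-np.degrees((yaw-yw+np.pi)%(2*np.pi)-np.pi)
    return np.round([d@tx/1000,d@ty/1000,d@tz/1000,t],4)
if __name__=='__main__':
    print(delta(*map(float,sys.argv[1:5])), ctrl.read_state()['tool_rot'],ctrl.read_state()['qpos'],ctrl.read_state()['eef_pos'])
E
python3 mv.py 510 150 300 1.5708
python3 - <<'E'
from h import *
p=imaging.get_image('side'); save(p,'sidecrop.png',(270,100,440,260),4)
E
```

```text
[-4.61900e-01 -3.86900e-01 -6.87000e-02  7.67176e+01] [ 3.14155178e+00 -4.14869163e-05  2.90977416e+00] [-1.40482636  0.6284065   0.03852572  1.51738323 -0.02702322  0.99628019
 -0.01999047] [149.29322286 632.65302219 231.31504973]
```

View pics/sidecrop.png

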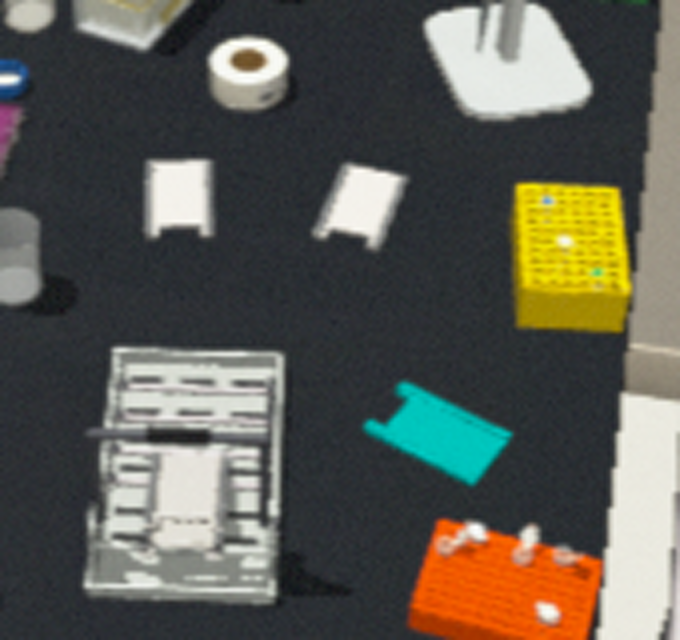

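Request:
drive_tool(
  deltas="-0.462 -0.387 -0.069 76.7 0.085; -0.462 -0.387 -0.069 76.7 0.085; -0.462 -0.387 -0.069 76.7 0.085; -0.462 -0.387 -0.069 76.7 0.085; -0.462 -0.387 -0.069 76.7 0.085; -0.462 -0.387 -0.069 76.7 0.085; -0.462 -0.387 -0.069 76.7 0.085; -0.462 -0.387 -0.069 76.7 0.085; -0.462 -0.387 -0.069 76.7 0.085; -0.462 -0.387 -0.069 76.7 0.085; -0.462 -0.387 -0.069 76.7 0.085; -0.462 -0.387 -0.069 76.7 0.085",
)

```text
clock: 3.5
eef_pos: [509.4, 150.6, 300.1]
tool_rot: [-3.141, -0.001, 1.572]
force: [0.3, 0.8, 0.5]
width: 85.1
```

```bash
cat > look.py <<'E'
from h import *
import sys
np.set_printoptions(precision=1,suppress=True)
n=sys.argv[1]; cam=sys.argv[2]
p=imaging.get_image(cam); save(p,n+'.png'); np.savez('pics/'+n+'.npz',**{k:p[k] for k in ('color','range_z','vfov','cx','cy','extrinsics')})
for t in sys.argv[3:]:
    for x in models.landmark_of(p,t):
        u=np.clip(x['point'],[2,2],[637,397]); d=dep(p,u); print(t,np.round(x['point'],1),round(x['score'],2),d)
E
python3 look.py w1 wrist plate_1_foot toe_stops next_seat keeper_pivot keeper_bar tray
```

```text
plate_1_foot [170.9 243.8] 0.67 [298.9   8.8   4.7]
toe_stops [331.7 213.4] 0.86 [526.7  56.3   6.9]
next_seat [335.4 236.6] 0.56 [532.4  21.1   6.3]
keeper_pivot [318.8 148. ] 0.93 [509.1 151.7  32.4]
keeper_bar [317.1 160.2] 0.85 [507.9 165.6 159.6]
```

View pics/w1.png

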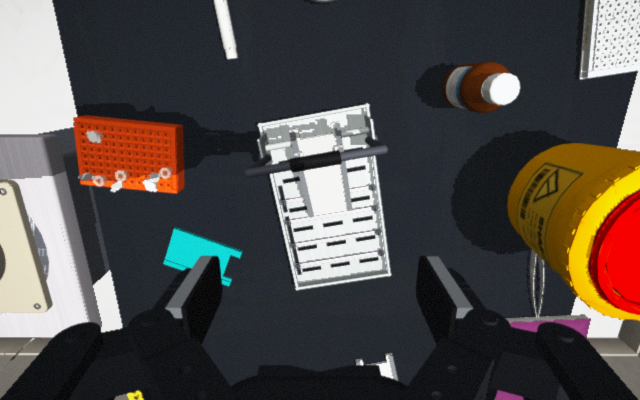

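```bash
python3 - <<'E'
import cv2
c=cv2.imread('pics/w1.png')[95:300,240:400]; cv2.imwrite('pics/w1c.png',cv2.resize(c,None,fx=3.75,fy=2.92*1.0,interpolation=cv2.INTER_CUBIC) if 0 else cv2.resize(c,None,fx=2.9,fy=2.9,interpolation=cv2.INTER_CUBIC))
E
```

```text
(no output)
```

View pics/w1c.png

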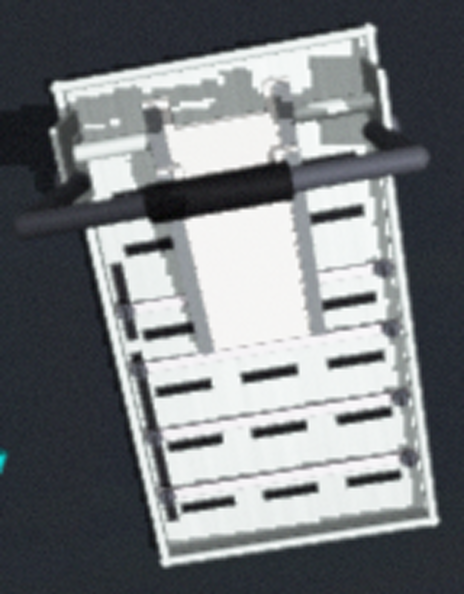

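```bash
python3 mv.py 525 60 180 1.5708
```

```text
[-0.0907  0.0152  0.1203  0.1059] [-3.14135638e+00 -1.85943881e-04  1.57264881e+00] [-0.67310045  0.41391337  0.48211472  1.76439042 -0.22127862  1.01731446
 -0.10670954] [509.64111113 150.65973399 300.27231458]
```

Request:
drive_tool(
  deltas="-0.091 0.015 0.12 0 0.085; -0.091 0.015 0.12 0 0.085; -0.091 0.015 0.12 0 0.085; -0.091 0.015 0.12 0 0.085; -0.091 0.015 0.12 0 0.085",
)

```text
clock: 4.47
eef_pos: [525.7, 60.2, 181.1]
tool_rot: [3.14, -0.001, 1.573]
force: [-0.0, -0.2, 1.2]
width: 85.1
```

```bash
python3 look.py w2 wrist plate_1_foot toe_stops next_seat keeper_pivot keeper_bar; python3 - <<'E'
import cv2
c=cv2.imread('pics/w2.png')[60:360,180:500]; cv2.imwrite('pics/w2c.png',cv2.resize(c,None,fx=2,fy=2,interpolation=cv2.INTER_CUBIC))
E
```

```text
plate_1_foot [ 89.7 216.4] 0.88 [292.9   7.5   1. ]
plate_1_foot [307.4 120.6] 0.54 [516.1 106.4  24.5]
toe_stops [317.  171.6] 0.72 [524.3  56.7   8.4]
next_seat [322.2 203.4] 0.93 [529.4  22.7   3.6]
keeper_bar [278.8  22.2] 0.72 [508.5 163.5 160. ]
```

View pics/w2c.png

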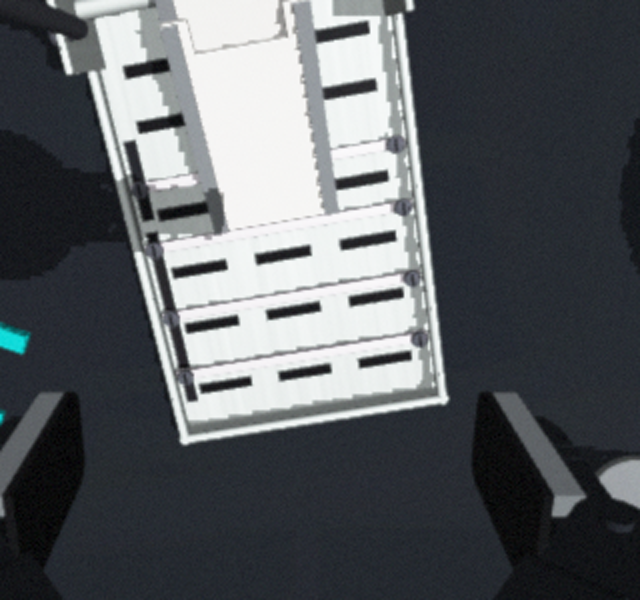

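View pics/w2.png

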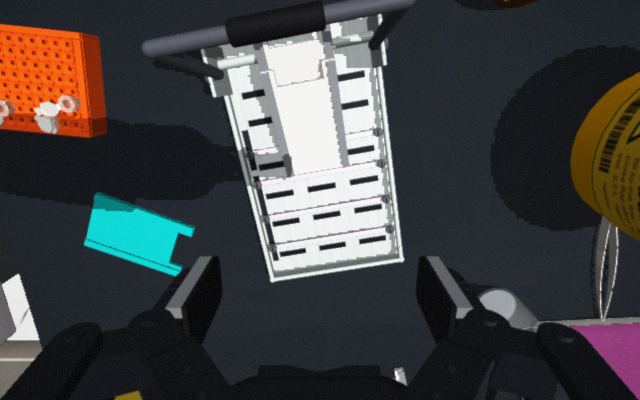

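```bash
cat > rect.py <<'E'
from h import *
np.set_printoptions(precision=2,suppress=True)
def load(n):
    d=np.load('pics/'+n+'.npz'); return {k:d[k] for k in d}
def frame(c1,c2):
    # c1 = (-120,+68), c2 = (-120,-68) corners in world
    m=(c1+c2)/2; ex=c1-c2; ey=ex/np.linalg.norm(ex); # tray y
    xa=np.array([ey[1],-ey[0]]) # x = y rotated -90
    return m+120*xa, xa, ey
def rectify(p,o,xa,ya,z,xr,yr,s):
    # image: rows = decreasing x, cols = decreasing... col = y from +yr to -yr
    xs=np.arange(xr[1],xr[0],-1/s); ys=np.arange(yr[1],yr[0],-1/s)
    X,Y=np.meshgrid(xs,ys,indexing='ij')
    W=np.concatenate([o[None,None,:2]+X[...,None]*xa+Y[...,None]*ya,np.full(X.shape+(1,),z)],-1)
    E=p['extrinsics']; C=(W-E[:3,3])@E[:3,:3]
    u=(p['cx']+f(p)*C[...,0]/C[...,2]).astype(np.float32);v=(p['cy']+f(p)*C[...,1]/C[...,2]).astype(np.float32)
    return cv2.remap(p['color'][:,:,::-1].copy(),u,v,cv2.INTER_CUBIC)
E
python3 - <<'E'
from rect import *
p=load('w2')
q=lambda u,v,s=2,ox=180,oy=60:(ox+u/s,oy+v/s)
for z in (16,):
    c1=atz(p,q(183,442),z)[:2]; c2=atz(p,q(447,403),z)[:2]
    print(c1,c2,np.linalg.norm(c1-c2)); o,xa,ya=frame(c1,c2); print(o,xa,ya,np.arctan2(xa[1],xa[0]))
# sides
pt=lambda u,v,z:atz(p,q(u,v),z)[:2]
for (u,v) in [(90,80),(130,237),(402,50),(430,270)]:
    d=pt(u,v,16)-o; print(d@xa,d@ya)
print('bar',np.array(p['extrinsics'])[:3,3])
o3=np.array([o[0],o[1],0])
im=rectify(p,o3,xa,ya,8,(-125,60),(-75,75),4); cv2.imwrite('pics/r2.png',im)
E
```

```text
[477.07 -58.34] [612.05 -35.45] 136.90921292267797
[524.5   71.41] [-0.17  0.99] [-0.99 -0.17] 1.7387737917587438
64.30977034071944 70.53571740579379
-7.856500556914683 69.87476918315132
54.11509627213956 -64.83476506952378
-47.46733013172083 -66.92549103931945
bar [525.8  139.79 323.86]
```

View pics/r2.png

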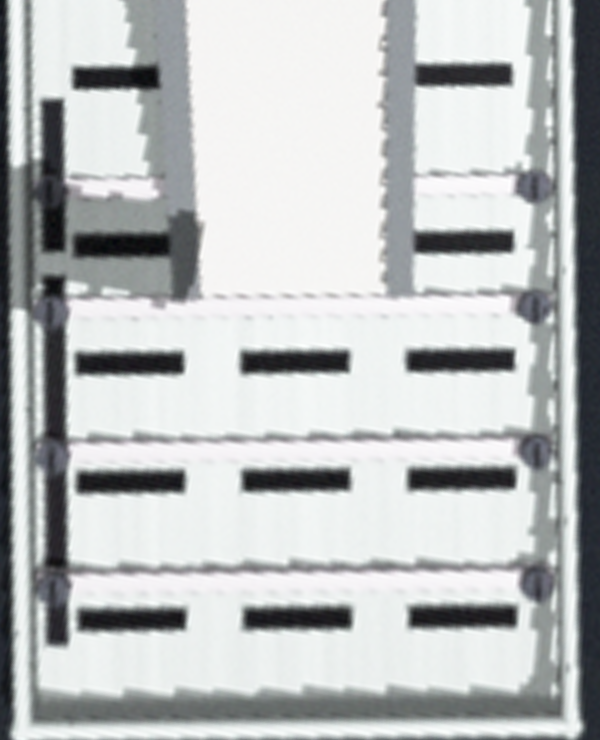

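```bash
cat >> rect.py <<'E'
def fr(o,yaw):
    xa=np.array([np.cos(yaw),np.sin(yaw)]); return xa,np.array([-xa[1],xa[0]])
E
python3 - <<'E'
from rect import *
for n,q in (('w2',0),):
    p=load(n); m=np.array([544.56,-46.9]); yaw=1.760; xa,ya=fr(0,yaw); o=m+120*xa; print(o)
    o3=np.array([*o,0])
    cv2.imwrite('pics/r2b.png',rectify(p,o3,xa,ya,8,(-125,25),(-75,75),4))
    p=load('w1'); cv2.imwrite('pics/r1b.png',rectify(p,o3,xa,ya,16,(-125,125),(-75,75),3)[:,:])
E
python3 - <<'E'
import cv2
a=cv2.imread('pics/r1b.png'); cv2.imwrite('pics/r1b.png',cv2.resize(a,None,fx=.8,fy=.8)); print(a.shape)
E
```

```text
[521.99  70.96]
(750, 450, 3)
```

View pics/r2b.png

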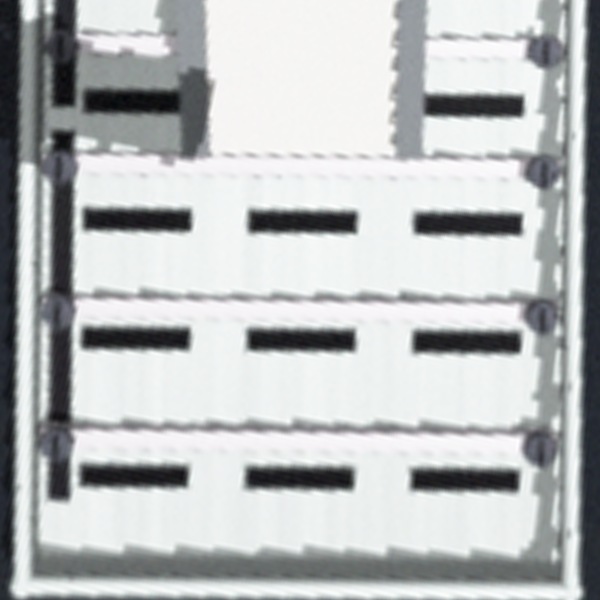

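View pics/r1b.png

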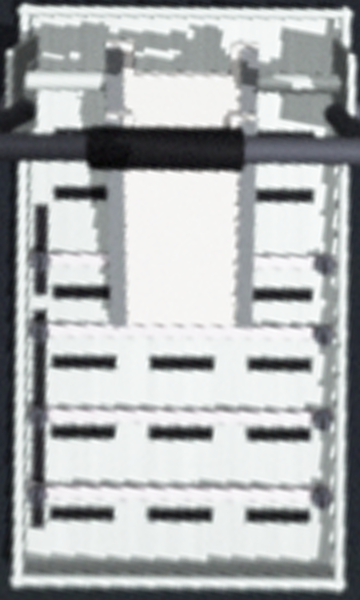

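```bash
python3 - <<'E'
from rect import *
a=cv2.imread('pics/r2b.png').astype(int)
# saturation-like: pinkish white band: R - G
for (c0,c1) in ((195,240),(360,405),(440,515)):
    g=a[:,c0:c1].mean(1); rg=g[:,2]-g[:,1]; 
    print(c0,[ (i,int(g[i].mean()),int(rg[i])) for r in ((150,186),(290,330),(420,462)) for i in range(*r,2)])
E
```

```text
195 [(150, 211, 0), (152, 202, 0), (154, 193, 0), (156, 201, 1), (158, 223, 2), (160, 240, 2), (162, 245, 1), (164, 246, 1), (166, 245, 2), (168, 244, 2), (170, 243, 1), (172, 240, 1), (174, 237, 0), (176, 236, -1), (178, 239, -2), (180, 241, -3), (182, 242, -3), (184, 242, -3), (290, 240, -3), (292, 223, -4), (294, 194, -4), (296, 166, -2), (298, 166, 1), (300, 195, 3), (302, 229, 3), (304, 244, 2), (306, 246, 2), (308, 245, 2), (310, 245, 2), (312, 244, 2), (314, 243, 2), (316, 240, 1), (318, 237, 0), (320, 236, -1), (322, 238, -2), (324, 240, -3), (326, 241, -3), (328, 241, -3), (420, 219, -4), (422, 192, -4), (424, 164, -2), (426, 141, 0), (428, 140, 2), (430, 167, 3), (432, 207, 3), (434, 236, 2), (436, 245, 2), (438, 245, 1), (440, 245, 2), (442, 244, 2), (444, 243, 2), (446, 242, 1), (448, 239, 1), (450, 236, 0), (452, 235, -1), (454, 236, -2), (456, 238, -3), (458, 238, -4), (460, 238, -4)]
360 [(150, 227, -1), (152, 226, -1), (154, 212, 0), (156, 200, 0), (158, 206, 1), (160, 228, 1), (162, 243, 2), (164, 248, 1), (166, 248, 1), (168, 247, 1), (170, 246, 1), (172, 246, 2), (
[... 937 characters left out ...]
, 1), (178, 238, 0), (180, 237, -2), (182, 240, -3), (184, 241, -3), (290, 241, -3), (292, 235, -4), (294, 218, -5), (296, 190, -5), (298, 162, -2), (300, 152, 0), (302, 173, 2), (304, 211, 3), (306, 239, 2), (308, 248, 1), (310, 248, 1), (312, 248, 1), (314, 247, 1), (316, 246, 1), (318, 245, 1), (320, 241, 1), (322, 239, 0), (324, 240, -1), (326, 233, -3), (328, 206, -5), (420, 241, -3), (422, 236, -4), (424, 219, -4), (426, 191, -4), (428, 163, -2), (430, 146, 0), (432, 155, 2), (434, 189, 3), (436, 226, 2), (438, 244, 2), (440, 248, 1), (442, 247, 1), (444, 246, 1), (446, 246, 1), (448, 245, 1), (450, 242, 1), (452, 239, 0), (454, 236, -1), (456, 237, -2), (458, 238, -3), (460, 240, -3)]
```

```bash
python3 mv.py 530 -200 250 1.5708
```

```text
[-0.2597  0.0042 -0.069   0.0952] [ 3.14036187e+00 -5.69926355e-04  1.57246222e+00] [-0.44321769  0.55504214  0.41469274  1.91845574 -0.32395552  0.73211739
  0.16092027] [525.37439948  59.69955588 180.9814992 ]
```

Request:
drive_tool(
  deltas="-0.260 0.005 -0.069 0 0.085; -0.260 0.005 -0.069 0 0.085; -0.260 0.005 -0.069 0 0.085; -0.260 0.005 -0.069 0 0.085; -0.260 0.005 -0.069 0 0.085; -0.260 0.005 -0.069 0 0.085",
)

```text
clock: 5.52
eef_pos: [530.1, -202.1, 249.7]
tool_rot: [3.141, 0.0, 1.569]
force: [-0.2, 0.4, -0.6]
width: 85.1
```

```bash
python3 look.py w3 wrist plate_a plate_a_foot label_roll
```

```text
plate_a [387.1 185.9] 0.87 [ 611.  -242.4    5.1]
plate_a [250.2 207.4] 0.8 [ 446.9 -269.3    5. ]
plate_a_foot [246.2 241.4] 0.86 [ 439.1 -314.5    5.5]
label_roll [356.7 311.9] 0.77 [ 577.2 -399.5   31.8]
```

View pics/w3.png

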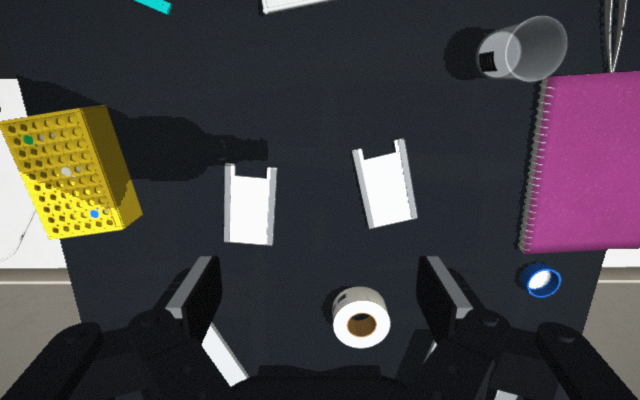

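```bash
python3 - <<'E'
from rect import *
p=load('w3'); 
g=p['color'].min(2)
m=(g>75).astype(np.uint8)
cv2.imwrite('pics/w3c.png',cv2.resize(p['color'][125:260,210:430,::-1],None,fx=3.6,fy=3.6,interpolation=cv2.INTER_CUBIC))
n,l,st,ce=cv2.connectedComponentsWithStats(m)
for i in range(1,n):
    if 1500<st[i,4]<8000 and 130<ce[i][1]<260 and 200<ce[i][0]<440:
        ys,xs=np.where(l==i)
        W=np.array([atz(p,(x,y),7)[:2] for x,y in zip(xs,ys)])
        r=cv2.minAreaRect(W.astype(np.float32)); print(st[i],ce[i],r); print(cv2.boxPoints(r))
        cl=cloud(p)[ys,xs]; print('z',np.percentile(cl[:,2],[5,25,50,75,95]))
E
```

```text
[ 352  138   66   91 3906] [386.03 186.12] ((608.7160034179688, -240.6319122314453), (61.113502502441406, 101.69461822509766), 13.748567581176758)
[[ 566.95 -198.5 ]
 [ 591.12 -297.28]
 [ 650.48 -282.76]
 [ 626.31 -183.98]]
z [3.15 4.42 5.11 6.06 7.52]
[ 224  163   54   83 3721] [249.07 206.71] ((446.6150817871094, -266.2728271484375), (101.85588073730469, 61.3065299987793), 84.69086456298828)
[[ 411.38 -314.15]
 [ 472.42 -319.82]
 [ 481.85 -218.4 ]
 [ 420.81 -212.73]]
z [3.29 4.64 5.33 6.29 7.79]
```

View pics/w3c.png

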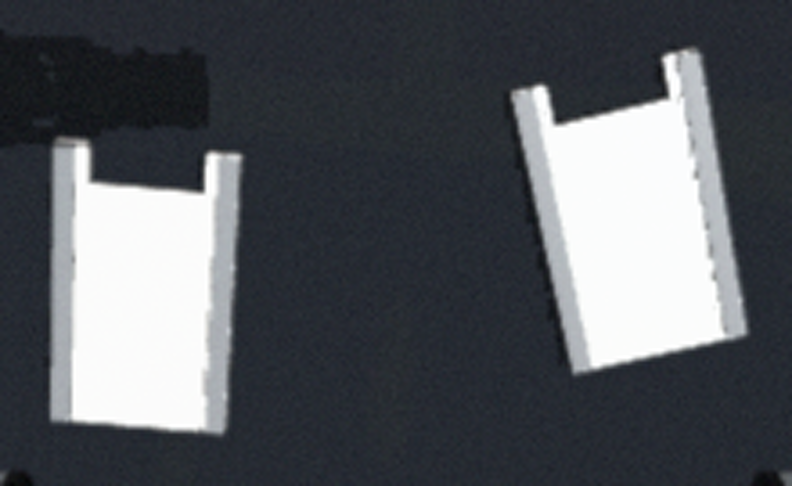

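```bash
python3 - <<'E'
from rect import *
np.set_printoptions(precision=1,suppress=True)
p=load('w3'); c=cloud(p)
for L in ([(205,262),(212,262),(216,264),(216,275),(210,290),(195,290),(180,310),(170,318)],[(424,262),(430,262),(436,270),(445,290),(460,310),(468,316)]):
    for u,v in L: print((u,v),c[v,u],p['color'][v,u])
E
python3 mv.py 613.5 -260 60 1.811
```

```text
(205, 262) [ 485.  -191.2  271.7] [ 95 100 102]
(212, 262) [ 487.8 -191.2  271.8] [ 8  9 13]
(216, 264) [ 487.8 -194.6  267.3] [10 12 13]
(216, 275) [ 487.6 -199.3  268.3] [14 14 15]
(210, 290) [ 487.7 -200.4  277.3] [11 13 15]
(195, 290) [ 487.8 -190.8  291.4] [18 18 20]
(180, 310) [ 486.1 -191.9  300.7] [128 134 139]
(170, 318) [ 485.8 -189.9  307. ] [22 20 24]
(424, 262) [ 572.9 -192.6  269.7] [19 18 18]
(430, 262) [ 574.5 -191.4  271.7] [82 86 88]
(436, 270) [ 530.5 -122.3  392.3] [ 95 100 103]
(445, 290) [ 573.9 -191.4  290.8] [20 23 20]
(460, 310) [ 575.2 -192.1  300.7] [136 143 146]
(468, 316) [ 575.  -189.7  306.6] [16 18 22]
[ -0.062    0.0829   0.1886 -13.5426] [-3.14041131e+00 -1.86393964e-03  1.57463730e+00] [ 0.02328181  0.52078837  0.43917512  1.74215383 -0.26667688  0.93967814
  0.57428839] [ 530.3307401  -198.32379155  248.61571955]
```

Request:
drive_tool(
  deltas="-0.062 0.083 0.12 -13.5 0.085; -0.062 0.083 0.19 -13.5 0.085; -0.062 0.083 0.2 -13.5 0.085; -0.062 0.083 0.2 -13.5 0.085; -0.062 0.083 0.2 -13.5 0.085; -0.062 0.083 0.2 -13.5 0.085",
)

```text
clock: 6.48
eef_pos: [613.7, -262.0, 50.4]
tool_rot: [3.141, 0.0, 1.808]
force: [-1.0, 0.5, 0.0]
width: 85.0
```

```bash
python3 look.py w4 wrist plate_a_foot; python3 mv.py 613.5 -260 4 1.811
```

```text
plate_a_foot [ 23.8 237.6] 0.79 [ 443.  -314.6    5.3]
[ 2.700e-03 -1.000e-04  4.760e-02 -1.858e-01] [3.13906047e+00 1.42026194e-03 1.80775758e+00] [ 0.20629992  0.8859952   0.27514903  1.60001561 -0.33357037  0.69926064
  0.87857506] [ 614.22445866 -262.64294096   51.56933615]
```

View pics/w4.png

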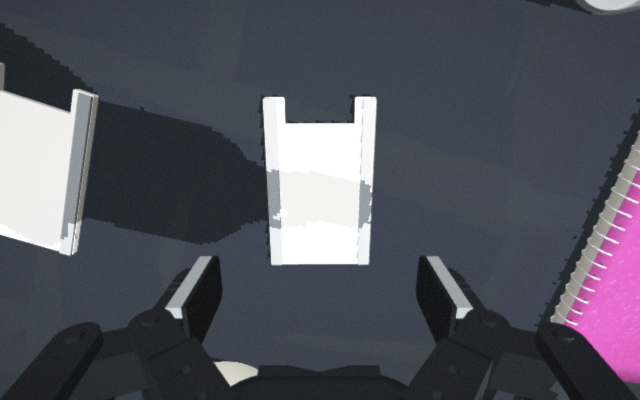

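```bash
cat > pl.py <<'E'
from rect import *
import sys
def plate(p,z,box,th=75):
    g=p['color'].min(2); m=(g>th).astype(np.uint8)
    n,l,st,ce=cv2.connectedComponentsWithStats(m)
    for i in range(1,n):
        if st[i,4]>1500 and box[0]<ce[i][0]<box[2] and box[1]<ce[i][1]<box[3]:
            ys,xs=np.where(l==i)
            W=np.array([atz(p,(x,y),z)[:2] for x,y in zip(xs,ys)])
            r=cv2.minAreaRect(W.astype(np.float32)); b=cv2.boxPoints(r)
            # long axis
            e1=b[1]-b[0];e2=b[2]-b[1]; e=e1 if np.linalg.norm(e1)>np.linalg.norm(e2) else e2
            if e[1]<0:e=-e
            print('center',r[0],'size',r[1],'yaw',np.arctan2(e[1],e[0]),'grip@-20',np.array(r[0])-20*e/np.linalg.norm(e))
if __name__=='__main__': 
    plate(load(sys.argv[1]),float(sys.argv[2]),tuple(map(float,sys.argv[3:7])))
E
python3 pl.py w4 7 250 100 390 260; python3 pl.py w4 5 250 100 390 260
```

```text
center (609.2643432617188, -241.09271240234375) size (61.2054443359375, 100.33528900146484) yaw 1.8077103 grip@-20 [ 613.96 -260.53]
center (609.4157104492188, -241.70172119140625) size (61.86363220214844, 101.41425323486328) yaw 1.8077097 grip@-20 [ 614.11 -261.14]
```

Request:
drive_tool(
  deltas="0.001 0 0.03 0 0.085; 0.001 0 0.054 0 0.085; 0.001 0 0.054 0 0.064; 0.001 0 0.054 0 0.064; 0.001 0 0.054 0 0.064; 0.001 0 0.054 0 0.064",
)

```text
clock: 7.32
eef_pos: [613.4, -262.4, -3.9]
tool_rot: [3.141, 0.001, 1.807]
force: [0.1, 0.3, -0.7]
width: 63.6
```

```bash
python3 look.py w5 wrist ; python3 - <<'E'
from rect import *
np.set_printoptions(precision=1,suppress=True)
p=load('w5');c=cloud(p)
for v in range(255,300,5):
    print(v,[ (u,c[v,u].round(0).tolist()) for u in range(225,265,6)])
s=ctrl.read_state();print(s['eef_pos'],s['force'],s['width'])
E
```

```text
255 [(225, [571.0, -268.0, 1.0]), (231, [576.0, -260.0, 13.0]), (237, [578.0, -259.0, 13.0]), (243, [580.0, -261.0, 10.0]), (249, [582.0, -266.0, 0.0]), (255, [585.0, -261.0, 7.0]), (261, [587.0, -260.0, 7.0])]
260 [(225, [574.0, -261.0, 17.0]), (231, [577.0, -260.0, 17.0]), (237, [579.0, -260.0, 16.0]), (243, [581.0, -263.0, 10.0]), (249, [582.0, -268.0, 0.0]), (255, [585.0, -263.0, 8.0]), (261, [588.0, -263.0, 7.0])]
265 [(225, [575.0, -260.0, 21.0]), (231, [578.0, -260.0, 20.0]), (237, [580.0, -259.0, 22.0]), (243, [581.0, -265.0, 11.0]), (249, [595.0, -185.0, 139.0]), (255, [586.0, -265.0, 8.0]), (261, [588.0, -265.0, 7.0])]
270 [(225, [576.0, -261.0, 23.0]), (231, [578.0, -260.0, 24.0]), (237, [580.0, -261.0, 21.0]), (243, [582.0, -267.0, 11.0]), (249, [583.0, -273.0, 1.0]), (255, [586.0, -269.0, 7.0]), (261, [589.0, -268.0, 6.0])]
275 [(225, [577.0, -260.0, 28.0]), (231, [579.0, -259.0, 28.0]), (237, [581.0, -264.0, 20.0]), (243, [582.0, -269.0, 12.0]), (249, [584.0, -276.0, 0.0]), (255, [587.0, -271.0, 6.0]), (261, [589.0, -270.0, 7.0])]
280 [(225, [578.0, -260.0, 31.0]), (231
[... 169 characters left out ...]
0])]
285 [(225, [579.0, -260.0, 34.0]), (231, [580.0, -261.0, 31.0]), (237, [582.0, -267.0, 22.0]), (243, [583.0, -273.0, 13.0]), (249, [584.0, -281.0, 0.0]), (255, [588.0, -276.0, 7.0]), (261, [590.0, -275.0, 7.0])]
290 [(225, [579.0, -260.0, 37.0]), (231, [581.0, -264.0, 31.0]), (237, [582.0, -268.0, 24.0]), (243, [583.0, -275.0, 14.0]), (249, [585.0, -284.0, 1.0]), (255, [588.0, -278.0, 8.0]), (261, [591.0, -279.0, 6.0])]
295 [(225, [580.0, -260.0, 39.0]), (231, [581.0, -265.0, 32.0]), (237, [583.0, -270.0, 25.0]), (243, [584.0, -276.0, 15.0]), (249, [585.0, -287.0, -0.0]), (255, [588.0, -282.0, 6.0]), (261, [591.0, -281.0, 7.0])]
[ 613.3 -262.3   -4.1] [-0.6 -0.5 -0.4] 63.951115201533945
```

View pics/w5.png

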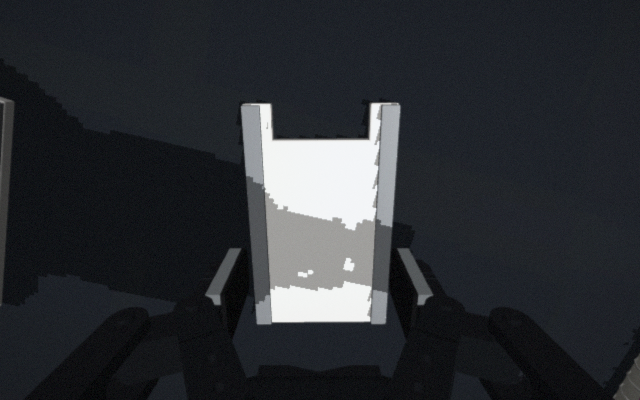

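Request:
drive_tool(
  deltas="0.0 0 0.004 0 0.064; 0.0 0 0.004 0 0.064; 0 0 0.004 0 0.064",
)

```text
clock: 7.75
eef_pos: [613.6, -262.4, -6.0]
tool_rot: [3.14, 0.0, 1.807]
force: [-3.5, 2.6, 16.6]
width: 63.9
```

```bash
python3 look.py w6 wrist ; python3 - <<'E'
from rect import *
np.set_printoptions(precision=1,suppress=True)
p=load('w6');c=cloud(p)
for v in range(245,275,3):
    print(v,[ (u,c[v,u].round(1).tolist()) for u in range(232,252,3)])
s=ctrl.read_state();print(s['eef_pos'],s['force'],s['width'])
save(p,'w6c.png',(190,230,450,340),3)
E
```

```text
245 [(232, [574.0, -261.5, 0.3]), (235, [575.2, -261.5, -0.4]), (238, [576.6, -260.9, 0.2]), (241, [577.9, -260.4, 0.5]), (244, [579.2, -260.1, 0.5]), (247, [580.5, -259.7, 0.7]), (250, [582.4, -256.1, 6.8])]
248 [(232, [574.9, -260.3, 4.9]), (235, [576.1, -260.3, 4.5]), (238, [577.4, -259.7, 4.9]), (241, [578.5, -260.1, 3.6]), (244, [579.8, -259.8, 3.6]), (247, [580.6, -261.6, -0.2]), (250, [582.6, -257.3, 7.0])]
251 [(232, [575.5, -260.4, 7.2]), (235, [576.8, -259.8, 7.7]), (238, [577.9, -259.8, 7.1]), (241, [579.2, -259.6, 7.0]), (244, [580.1, -260.8, 4.5]), (247, [581.0, -262.5, 0.9]), (250, [583.0, -257.9, 8.4])]
254 [(232, [576.0, -260.6, 9.2]), (235, [577.4, -259.7, 10.1]), (238, [578.5, -259.6, 9.9]), (241, [579.7, -259.5, 9.5]), (244, [580.4, -261.8, 5.1]), (247, [581.1, -265.0, -0.8]), (250, [583.1, -260.2, 6.9])]
257 [(232, [576.7, -260.1, 12.3]), (235, [577.8, -260.1, 11.9]), (238, [579.2, -259.1, 13.0]), (241, [580.0, -260.8, 9.7]), (244, [580.7, -263.1, 5.4]), (247, [581.4, -266.3, -0.5]), (250, [583.4, -261.2, 7.5])]
260 [(232, [577.2, -260.2, 14.3]), (235, [578.4, -25
[... 369 characters left out ...]
7])]
266 [(232, [578.2, -260.2, 18.6]), (235, [579.5, -259.6, 19.2]), (238, [580.4, -260.2, 17.8]), (241, [581.0, -263.3, 12.4]), (244, [581.7, -266.0, 7.7]), (247, [582.4, -269.2, 2.1]), (250, [583.5, -270.7, -0.8])]
269 [(232, [578.8, -260.1, 20.8]), (235, [579.9, -259.7, 21.0]), (238, [580.6, -261.7, 17.5]), (241, [581.3, -264.2, 13.2]), (244, [581.8, -268.2, 6.5]), (247, [582.6, -271.3, 1.2]), (250, [583.8, -271.3, 0.7])]
272 [(232, [579.3, -259.8, 23.3]), (235, [580.2, -260.5, 21.7]), (238, [580.8, -263.4, 17.0]), (241, [581.5, -265.8, 12.8]), (244, [582.2, -268.4, 8.5]), (247, [582.9, -272.1, 2.2]), (250, [584.0, -273.6, -0.5])]
[ 613.6 -262.5   -6. ] [-3.2  2.7 16.6] 64.30132158992294
```

View pics/w6c.png

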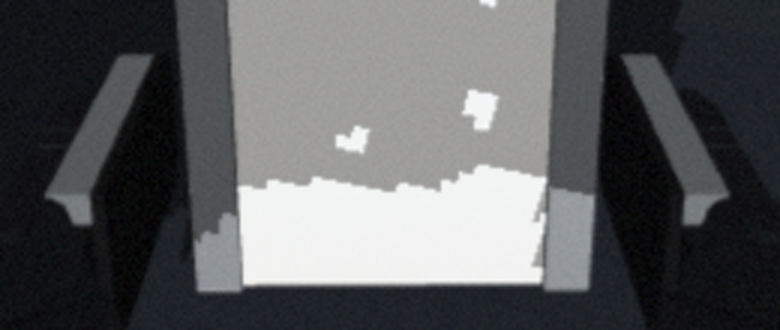

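Request:
drive_tool(
  deltas="0.0 0 -0.0045 0 0.064; 0.0 0 -0.0045 0 0.064; 0 0 -0.0045 0 0.05; 0 0 -0.0045 0 0.05; 0 0 -0.0045 0 0.05; 0 0 -0.0045 0 0.05",
)

```text
clock: 8.55
eef_pos: [613.2, -262.2, -3.7]
tool_rot: [3.141, 0.0, 1.807]
force: [-1.5, 0.5, 6.8]
width: 57.8
```

Request:
drive_tool(
  deltas="0.0 0 -0.01 0 0.05; 0.0 0 -0.05 0 0.05; 0 0 -0.1 0 0.05; 0 0 -0.1 0 0.05; 0 0 -0.1 0 0.05",
)

```text
clock: 9.18
eef_pos: [612.4, -261.6, 95.3]
tool_rot: [-3.141, -0.001, 1.807]
force: [-0.1, 1.1, -1.8]
width: 58.2
```

```bash
python3 look.py w7 wrist plate_a_foot
```

```text
plate_a_foot [ 80.4 213.5] 0.64 [ 445.2 -315.8    4.7]
```

View pics/w7.png

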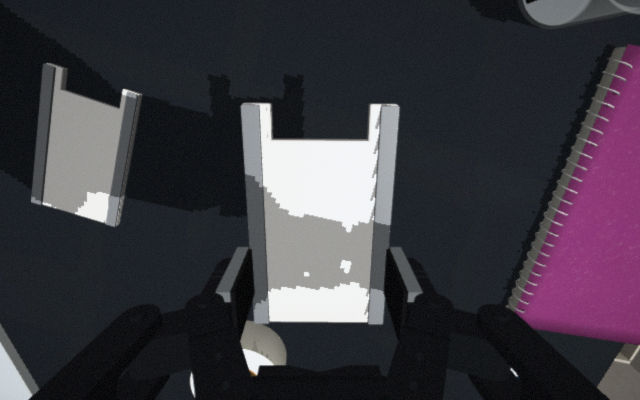

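```bash
python3 pl.py w7 106 200 80 420 340; python3 - <<'E'
from rect import *
p=load('w7'); c=cloud(p)
# ear / foot depth
for u,v in ((256,110),(385,110),(258,315),(376,315),(320,150),(320,315)): print(u,v,c[v,u])
yaw=1.757; xa,ya=fr(0,yaw); o=np.array([521.99,70.96])+.3*xa+.3*ya
t=o+xa*-22.9; print(t)
E
python3 mv.py 525 49 95 1.757
```

```text
center (607.5460205078125, -256.2244873046875) size (67.02757263183594, 130.412841796875) yaw 1.7990472 grip@-20 [ 612.07 -275.71]
256 110 [ 573.32 -200.3   105.2 ]
385 110 [ 620.81 -188.89  105.52]
258 315 [ 590.71 -291.09  105.7 ]
376 315 [ 643.68 -278.36  105.63]
320 150 [ 600.6  -209.9   103.41]
320 315 [ 618.88 -285.78  103.84]
[525.88  48.7 ]
[ 3.2210e-01 -1.1800e-02 -9.0000e-04  2.8566e+00] [-3.13907362e+00 -2.08180888e-03  1.80685732e+00] [ 0.19230586  0.8298298   0.29927453  1.58517932 -0.31543142  0.77788317
  0.86284588] [ 611.75304826 -261.39271536   94.12921353]
```

```bash
python3 - <<'E'
from rect import *
p=load('w7')
P=[atz(p,q,105.6)[:2] for q in ((241,103),(400,104),(254,324),(384,324))]
ear=(P[0]+P[1])/2; ft=(P[2]+P[3])/2; print(ear,ft,np.linalg.norm(ear-ft),np.linalg.norm(P[0]-P[1]),np.linalg.norm(P[2]-P[3]))
e=(ear-ft)/np.linalg.norm(ear-ft); print('yaw',np.arctan2(e[1],e[0]))
d=np.array([612.4,-261.6])-ft; print('tcp from foot along',d@e,'lat',d@np.array([-e[1],e[0]]))
E
```

```text
[ 596.54 -192.25] [ 619.26 -289.43] 99.79912710511492 59.752744348836245 60.641051187402596
yaw 1.8005206431576681
tcp from foot along 28.658397675958177 lat 0.3442189097181112
```

Request:
drive_tool(
  deltas="0.1 -0.004 0 2.7 0.05; 0.2 -0.008 0 2.7 0.05; 0.323 -0.012 0 2.7 0.05; 0.323 -0.012 0 2.7 0.05; 0.323 -0.012 0 2.7 0.05; 0.323 -0.012 0 2.7 0.05; 0.323 -0.012 0 2.7 0.05; 0.323 -0.012 0 2.7 0.05",
)

```text
clock: 10.28
eef_pos: [526.1, 46.8, 95.5]
tool_rot: [-3.141, 0.002, 1.757]
force: [0.4, 0.1, -1.4]
width: 58.0
```

```bash
python3 look.py w8 wrist; python3 look.py s8 side keeper_bar keeper_pivot; python3 mv.py 526 49 50 1.76;python3 -c "
from rect import *
save(load('s8'),'s8c.png',(230,130,430,270),3.8)"
```

```text
keeper_bar [312.7 205.7] 0.6 [548.4  27.2   7.3]
keeper_pivot [315.4 228.8] 0.66 [512.1 137.1  33.9]
keeper_pivot [294.8 300.6] 0.3 [510.9 371.7  17.8]
[ 0.0015  0.0003  0.0458 -0.1732] [-3.14156986e+00  5.50828781e-04  1.75697708e+00] [-0.36328239  0.68356467  0.33542979  1.98242704 -0.41393926  0.54162422
  0.44690249] [526.02583011  47.46518621  95.75931671]
```

View pics/w8.png

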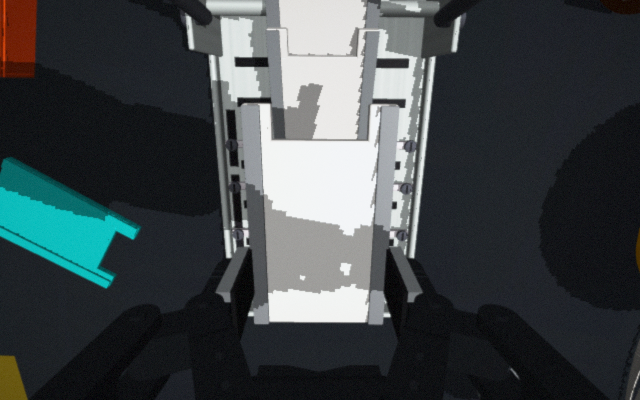

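View pics/s8c.png

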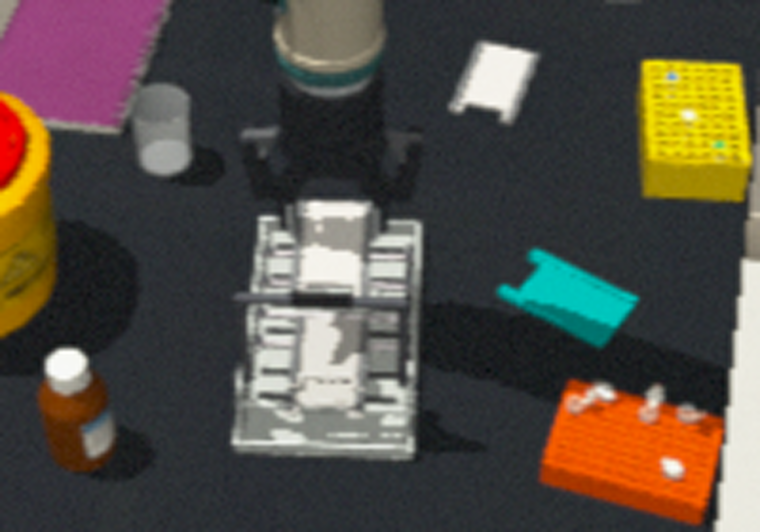

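```bash
python3 - <<'E'
from rect import *
p=load('w8')
xa,ya=fr(0,1.757)
T=np.array([526.1,46.8]) 
print('cam',p['extrinsics'][:3,3])
L=[(231,146),(235,188),(238,235)];Rr=[(411,147),(406,188),(401,235)]
l=[atz(p,q,9)[:2] for q in L]; r=[atz(p,q,9)[:2] for q in Rr]
M=[(a+b)/2 for a,b in zip(l,r)]
for a,b,m in zip(l,r,M): print(a,b,np.linalg.norm(a-b),m,'skew yaw',np.arctan2(-(a-b)[0],(a-b)[1]) ,(np.arctan2((a-b)[1],(a-b)[0])-np.pi/2)%(2*np.pi))
d=M[0]-M[2]; print('axis yaw',np.arctan2(d[1],d[0]))
P=[atz(p,q,106.5)[:2] for q in ((241,103),(400,104),(254,324),(384,324))]
ear=(P[0]+P[1])/2; ft=(P[2]+P[3])/2; e=ear-ft; print(ear,ft,np.linalg.norm(e),'yaw',np.arctan2(e[1],e[0]))
for m in M: 
    v=m-ft; ee=e/np.linalg.norm(e); print('tray mid rel. plate: along',v@ee,'lat(y+)',v@np.array([-ee[1],ee[0]]))
np.save('mid.npy',M)
cv2.imwrite('pics/r8.png',rectify(p,np.array([521.99,70.96,0]),*fr(0,1.757),9,(-60,90),(-75,75),4))
E
```

```text
cam [511.76 125.43 238.02]
[461.08  72.16] [580.78  93.93] 121.66441654965314 [520.93  83.04] skew yaw 1.7506609753883162 1.7506609753883158
[466.98  42.96] [585.1   65.15] 120.18808266426485 [526.04  54.06] skew yaw 1.7564745936531887 1.7564745936531887
[473.1    7.16] [591.02  29.34] 119.98567514623987 [532.06  18.25] skew yaw 1.7567313625943937 1.7567313625943939
axis yaw 1.7408804804383076
[513.83 116.97] [531.59  19.21] 99.35506667785657 yaw 1.7504896210982703
tray mid rel. plate: along 64.70538325804819 lat(y+) -0.9229522036692428
tray mid rel. plate: along 35.273101652940795 lat(y+) -0.7678552882641239
tray mid rel. plate: along -1.0307922246878058 lat(y+) -0.29126460447345326
```

View pics/r8.png

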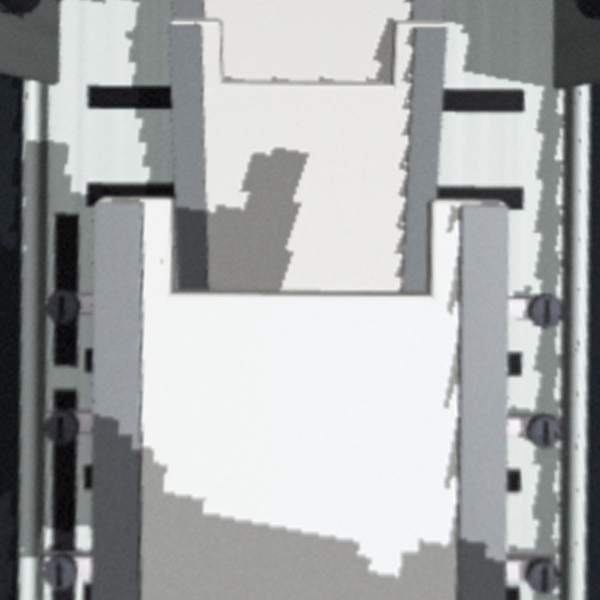

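Request:
drive_tool(
  deltas="0.0018 0.0 0.03 -0.2 0.05; 0.0018 0.0 0.055 -0.2 0.05; 0.0018 0.0 0.062 -0.2 0.05; 0.0018 0.0 0.065 -0.2 0.05; 0.0018 0.0 0.068 -0.2 0.05; 0.0018 0.0 0.070 -0.2 0.05",
)

```text
clock: 11.22
eef_pos: [526.1, 50.8, 26.4]
tool_rot: [3.14, 0.0, 1.763]
force: [-0.0, 0.1, 1.9]
width: 57.7
```

```bash
python3 look.py w9 wrist; python3 -c "
from h import *
for i in range(4): s=ctrl.read_state(); print(s['eef_pos'],s['force'],s['clock']); imaging.get_image('wrist')
"
```

```text
[526.06364337  50.77476943  26.23206566] [ 1.01737631 -0.9699107   1.84699088] 11.275
[526.0665423   50.78106101  26.32107213] [-0.10165389 -0.84420145  1.43696508] 11.325
[526.0627106   50.75578985  26.32792501] [ 0.39195496 -0.73108788  1.47277188] 11.375
[526.01990283  50.76101709  26.31541255] [ 1.06238619 -1.58044564  1.38369677] 11.425
```

View pics/w9.png

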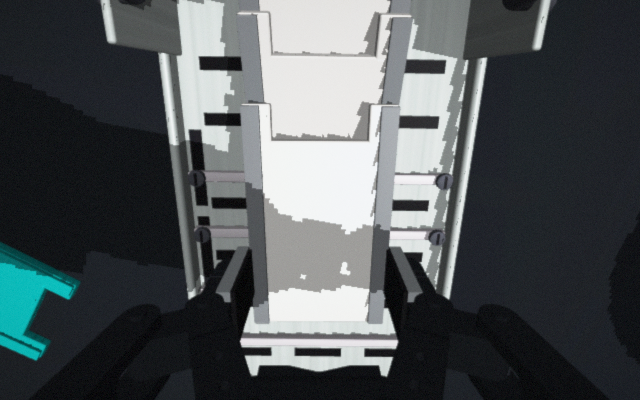

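```bash
python3 - <<'E'
from rect import *
p=load('w9'); xa,ya=fr(0,1.757); o=np.array([521.99,70.96])+.3*xa+.3*ya
save(p,'w9c.png',(220,290,420,390),4)
g=p['color'][325:350,300:340].mean((1,2)); print(list(zip(range(325,350),g.astype(int))))
for q,z in (((320,336),8),((320,347),8),((319,323),37),((197,179),9),((444,181),9),((202,235),9),((436,237),9)):
    w=atz(p,q,z)[:2]-o; print(q,w@xa,w@ya)
E
```

```text
[(325, np.int64(224)), (326, np.int64(224)), (327, np.int64(224)), (328, np.int64(224)), (329, np.int64(223)), (330, np.int64(223)), (331, np.int64(221)), (332, np.int64(201)), (333, np.int64(158)), (334, np.int64(113)), (335, np.int64(96)), (336, np.int64(96)), (337, np.int64(100)), (338, np.int64(121)), (339, np.int64(198)), (340, np.int64(228)), (341, np.int64(231)), (342, np.int64(231)), (343, np.int64(229)), (344, np.int64(227)), (345, np.int64(221)), (346, np.int64(217)), (347, np.int64(193)), (348, np.int64(98)), (349, np.int64(32))]
(320, 336) -81.38738678431008 -1.7643949494082216
(320, 347) -89.21639164273805 -1.8137850295211344
(319, 323) -48.74294893448863 -0.9822939412231817
(197, 179) 12.5318182442618 58.68974626526965
(444, 181) 12.12611985804702 -61.63593017166933
(202, 235) -17.398724327950287 59.28915198538193
(436, 237) -17.924218489200623 -61.10410305550373
```

View pics/w9c.png

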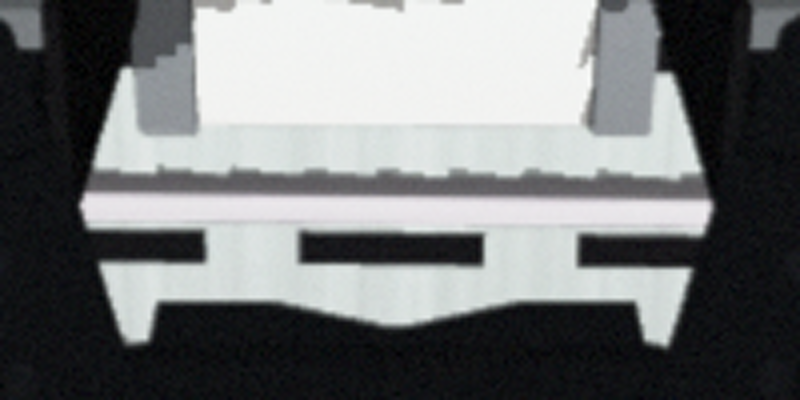

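Request:
drive_tool(
  deltas="-0.0022 0.0 0.0 0 0.05; -0.0022 0.0 0.002 0 0.05; -0.0022 0 0.004 0 0.05; -0.0022 0 0.004 0 0.05",
)

```text
clock: 11.98
eef_pos: [526.0, 48.8, 22.1]
tool_rot: [3.141, -0.0, 1.763]
force: [-0.3, -1.2, 7.4]
width: 58.1
```

Request:
drive_tool(
  deltas="0 0.0 0.002 0 0.05; 0 0 0.004 0 0.05; 0 0 0.004 0 0.05",
)

```text
clock: 12.35
eef_pos: [526.2, 48.3, 18.1]
tool_rot: [3.141, 0.0, 1.763]
force: [0.5, -1.1, 6.9]
width: 58.0
```

```bash
python3 look.py w10 wrist; python3 - <<'E'
from rect import *
p=load('w10'); c=cloud(p); xa,ya=fr(0,1.757); o=np.array([521.99,70.96])+.3*xa+.3*ya
for v in range(110,325,8):
    P=c[v,280:360]; w=P[:,:2]-o; x=np.median(w@xa); print(v,x.round(1),np.median(P[:,2]).round(1))
E
```

```text
110 45.4 27.8
118 42.3 26.6
126 39.1 25.5
134 35.8 24.4
142 34.1 33.0
150 31.2 33.5
158 28.0 33.0
166 24.8 32.7
174 21.5 32.3
182 18.1 31.8
190 14.7 31.5
198 11.1 31.0
206 7.6 30.6
214 3.9 30.1
222 0.2 29.7
230 -3.6 29.4
238 -7.6 28.8
246 -11.6 28.3
254 -15.8 27.8
262 -19.9 27.4
270 -24.3 26.7
278 -28.6 26.3
286 -33.2 25.8
294 -37.8 25.3
302 -42.7 24.6
310 -47.4 24.2
318 -68.9 2.9
```

Request:
drive_tool(
  deltas="0 0.0 0.002 0 0.05; 0 0 0.004 0 0.05; 0 0 0.006 0 0.05; 0 0 0.008 0 0.05; 0 0 0.008 0 0.05",
)

```text
clock: 13.02
eef_pos: [526.5, 47.9, 10.1]
tool_rot: [3.14, 0.001, 1.762]
force: [0.2, -1.9, 6.3]
width: 58.0
```

```bash
cat > sl.py <<'E'
from rect import *
import sys
p=load(sys.argv[1]); c=cloud(p); xa,ya=fr(0,1.757); o=np.array([521.99,70.96])+.3*xa+.3*ya
X=[];Z=[]
for v in range(int(sys.argv[2]),int(sys.argv[3]),4):
    P=c[v,285:355]; w=P[:,:2]-o; X.append(np.median(w@xa)); Z.append(np.median(P[:,2]))
X=np.array(X);Z=np.array(Z)
for a,b in zip(X[::4],Z[::4]): print(a.round(1),b.round(1))
k=np.polyfit(X,Z,1); print('slope rad',np.arctan(k[0]),'z at stop3+2',np.polyval(k,-49))
E
python3 look.py w11 wrist; python3 sl.py w11 160 306
```

```text
28.2 31.1
21.7 29.6
14.9 28.0
7.7 26.3
-0.0 24.5
-8.1 22.6
-16.8 20.6
-25.9 18.6
-35.7 16.3
-46.3 13.8
slope rad 0.22571011947672612 z at stop3+2 13.24714561406314
```

View pics/w11.png

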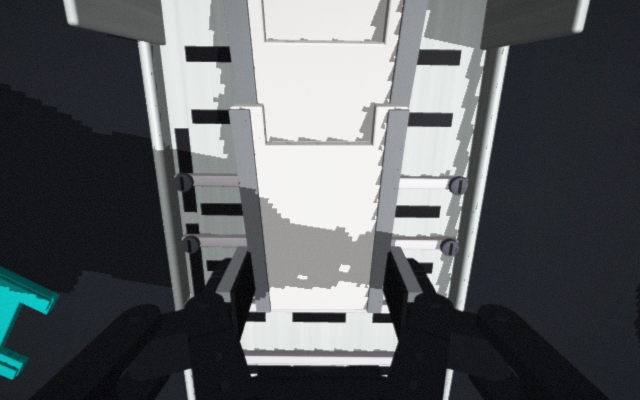

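Request:
drive_tool(
  deltas="0 0.0 0.0015 0 0.05; 0 0 0.003 0 0.05; 0 0 0.003 0 0.05",
)

```text
clock: 13.45
eef_pos: [526.5, 47.8, 7.1]
tool_rot: [3.14, 0.001, 1.762]
force: [1.2, -2.0, 5.5]
width: 57.4
```

```bash
python3 look.py w12 wrist; python3 sl.py w12 160 302; python3 -c "
from rect import *
save(load('w12'),'w12c.png',(180,230,460,390),2.8)"
```

```text
28.7 30.5
22.2 28.6
15.4 26.7
8.2 24.8
0.5 22.6
-7.8 20.3
-16.5 18.0
-26.0 15.5
-36.2 12.7
slope rad 0.2666925959540475 z at stop3+2 9.124905362869152
```

View pics/w12c.png

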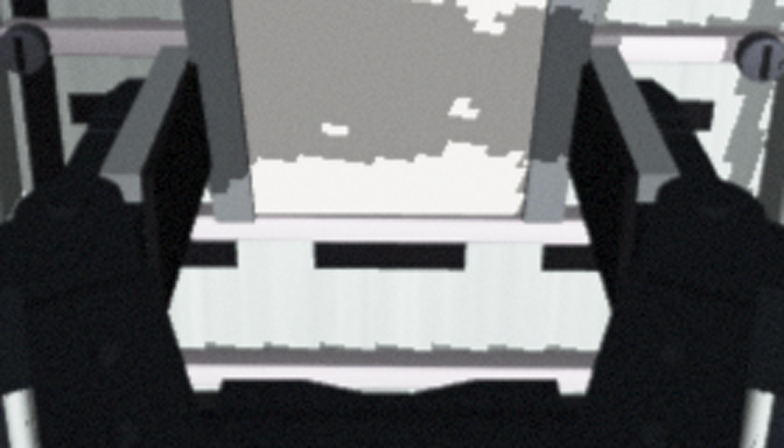

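```bash
python3 - <<'E'
from rect import *
p=load('w12'); xa,ya=fr(0,1.757); o=np.array([521.99,70.96])+.3*xa+.3*ya
for q,z in (((321,306.2),9),((321,308.8),8),((321,315.5),8),((321,360.5),8)):
    w=atz(p,q,z)[:2]-o; print(q,w@xa,w@ya)
g=p['color'][300:320,300:345].mean((1,2)); print(list(zip(range(300,320),g.astype(int).tolist())))
E
```

```text
(321, 306.2) -48.94132208798551 -1.7491729030951184
(321, 308.8) -51.19952094103559 -1.7689880810398584
(321, 315.5) -55.13547390665769 -1.7926445752984281
(321, 360.5) -83.1412807980888 -1.960969556750931
[(300, 242), (301, 242), (302, 242), (303, 242), (304, 242), (305, 239), (306, 188), (307, 147), (308, 210), (309, 235), (310, 240), (311, 241), (312, 240), (313, 238), (314, 237), (315, 233), (316, 143), (317, 53), (318, 28), (319, 26)]
```

Request:
drive_tool(
  deltas="0 0.0 0.001 0 0.05; 0 0 0.0015 0 0.05; 0 0 0.0015 0 0.05",
)

```text
clock: 13.88
eef_pos: [526.5, 48.0, 6.1]
tool_rot: [3.14, 0.001, 1.762]
force: [-0.7, -1.5, 10.1]
width: 58.2
```

Request:
drive_tool(
  deltas="-0.001 0.0 0 0 0.05; -0.002 0 0 0 0.05; -0.002 0 0 0 0.05",
)

```text
clock: 14.25
eef_pos: [526.5, 47.9, 6.1]
tool_rot: [3.141, -0.002, 1.763]
force: [-0.1, 2.0, 10.8]
width: 58.1
```

```bash
python3 look.py w13 wrist; python3 sl.py w13 160 302;python3 - <<'E'
from rect import *
p=load('w13'); xa,ya=fr(0,1.757); o=np.array([521.99,70.96])+.3*xa+.3*ya
g=p['color'][296:320,300:345].mean((1,2)); print(list(zip(range(296,320),g.astype(int).tolist())))
save(p,'w13c.png',(180,230,460,390),2.8)
print(ctrl.read_state()['eef_pos'],ctrl.read_state()['force'])
E
```

```text
28.8 30.2
22.4 28.2
15.6 26.2
8.3 24.0
0.6 21.9
-7.7 19.6
-16.5 17.1
-26.1 14.2
-36.4 11.2
slope rad 0.28052775697941623 z at stop3+2 7.681078872670819
[(296, 242), (297, 242), (298, 242), (299, 242), (300, 242), (301, 242), (302, 242), (303, 242), (304, 242), (305, 241), (306, 169), (307, 115), (308, 119), (309, 172), (310, 227), (311, 240), (312, 241), (313, 241), (314, 240), (315, 238), (316, 235), (317, 207), (318, 106), (319, 37)]
[526.51  47.88   6.05] [-0.56  1.09 10.39]
```

View pics/w13c.png

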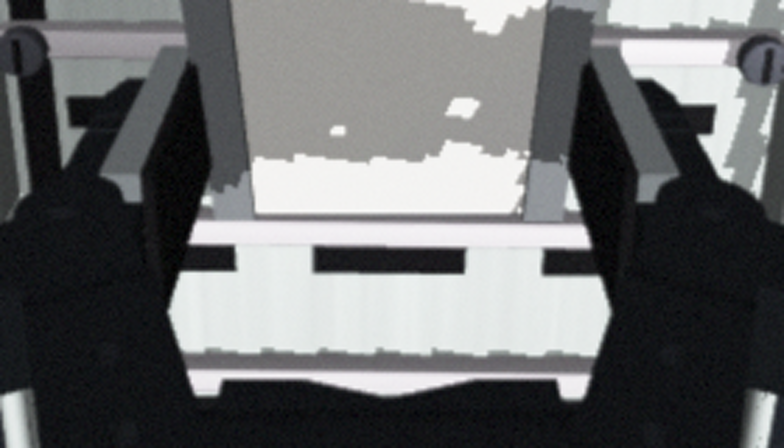

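Request:
drive_tool(
  deltas="-0.001 0.0 -0.0005 0 0.066; -0.001 0 -0.001 0 0.07; -0.001 0 -0.001 0 0.075; -0.001 0 -0.001 0 0.075; -0.001 0 -0.001 0 0.075",
)

```text
clock: 14.92
eef_pos: [526.3, 45.7, 6.2]
tool_rot: [-3.141, -0.0, 1.763]
force: [-0.2, -0.5, 0.2]
width: 75.1
```

```bash
python3 look.py w14 wrist; python3 sl.py w14 160 302;python3 - <<'E'
from rect import *
p=load('w14')
g=p['color'][296:325,300:345].mean((1,2)); print(list(zip(range(296,325),g.astype(int).tolist())))
print(ctrl.read_state()['eef_pos'],ctrl.read_state()['force'])
E
```

```text
26.7 29.8
20.2 27.9
13.4 25.8
6.1 23.8
-1.6 21.5
-10.0 19.2
-19.0 16.5
-28.6 13.6
-38.8 10.8
slope rad 0.2818828337267211 z at stop3+2 7.818688615048831
[(296, 242), (297, 242), (298, 242), (299, 242), (300, 242), (301, 239), (302, 171), (303, 117), (304, 116), (305, 153), (306, 222), (307, 239), (308, 241), (309, 241), (310, 240), (311, 239), (312, 237), (313, 229), (314, 132), (315, 45), (316, 27), (317, 27), (318, 27), (319, 27), (320, 26), (321, 27), (322, 26), (323, 62), (324, 181)]
[526.34  45.77   6.2 ] [-0.85  0.19 -0.68]
```

View pics/w14.png

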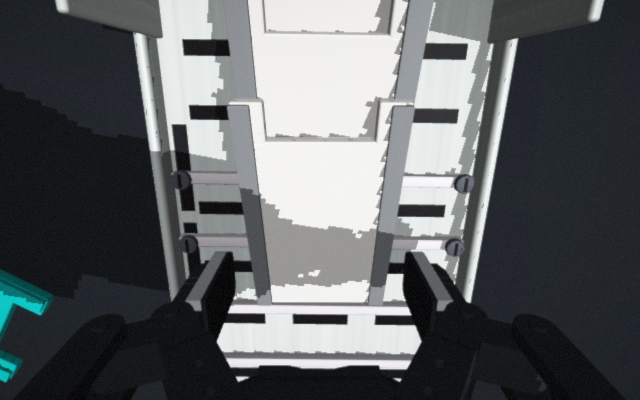

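```bash
python3 - <<'E'
from rect import *
p=load('w14'); xa,ya=fr(0,1.757); o=np.array([521.99,70.96])+.3*xa+.3*ya
for q,z in (((321,301.9),7.8),((321,305.3),8),((321,313.7),8),((247,300),9.5),((392,300),9.5),((235,103),36),((409,104),36),((181,180),9),((464,184),9),((188,243),9),((455,247),9)):
    w=atz(p,q,z)[:2]-o; print(q,w@xa,w@ya)
E
python3 mv.py 460 -290 100 1.478
```

```text
(321, 301.9) -48.68996409363132 -1.2259110928171417
(321, 305.3) -50.49091209898368 -1.2382554905120973
(321, 313.7) -55.361272647260506 -1.2742477703274837
(247, 300) -46.61245407457692 34.22586613133114
(392, 300) -46.16450571992042 -35.1630140486655
(235, 103) 46.57622404841677 27.148251795712568
(409, 104) 46.56487220331165 -28.56230390753308
(181, 180) 12.892578538141626 58.861797102200676
(464, 184) 11.808826413976469 -61.82237384000955
(188, 243) -16.81013164572155 59.26176927334818
(455, 247) -18.082511186204385 -61.851949381025825
[-0.3169 -0.1293 -0.0938 16.3402] [-3.14139393e+00 -1.83269825e-05  1.76318955e+00] [-0.2813614   0.8323646   0.21725998  2.00909312 -0.48403111  0.34964991
  0.51735698] [526.34093644  45.76529688   6.19623107]
```

Request:
drive_tool(
  deltas="0 0 -0.03 0 0.085; 0 0 -0.094 0 0.085; -0.06 -0.02 -0.094 5 0.085; -0.12 -0.05 -0.094 10 0.085; -0.24 -0.1 -0.094 16.3 0.085; -0.3138 -0.1442 -0.094 16.3 0.085; -0.3138 -0.1442 -0.07 16.3 0.085; -0.3138 -0.1442 -0.045 16.3 0.085; -0.3138 -0.1442 -0.045 16.3 0.085; -0.3138 -0.1442 -0.045 16.3 0.085; -0.3138 -0.1442 -0.045 16.3 0.085",
)

```text
clock: 16.35
eef_pos: [446.0, -288.3, 51.9]
tool_rot: [3.14, -0.001, 1.481]
force: [0.0, 0.2, 0.2]
width: 85.0
```

```bash
python3 look.py w15 wrist; python3 pl.py w15 7 200 80 450 300; python3 mv.py 444.6 -287.6 -3.7 1.478
```

```text
center (446.4761962890625, -266.98394775390625) size (100.94306945800781, 61.16476821899414) yaw 1.4724829 grip@-20 [ 444.51 -286.89]
[ 0.0007 -0.0015  0.0557  0.1916] [ 3.14035961e+00 -2.69431048e-04  1.48134435e+00] [ 0.33901238  0.75675479  0.28064012  1.99365414 -0.45390982  0.45051738
  0.86979546] [ 446.04753885 -288.42383405   51.98039432]
```

View pics/w15.png

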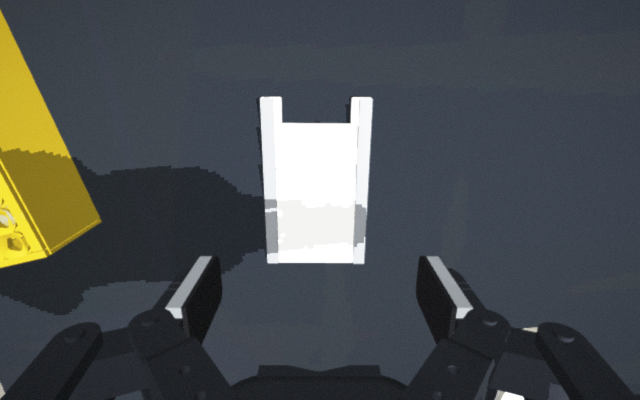

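Request:
drive_tool(
  deltas="0 -0.0016 0.03 0.3 0.085; 0 -0.0016 0.05 0.3 0.085; 0 -0.0016 0.055 0.3 0.075; 0 -0.0016 0.055 0.3 0.065; 0 -0.0016 0.055 0.3 0.05; 0 -0.0016 0.055 0.3 0.05; 0 -0.0016 0.055 0.3 0.05; 0 -0.0016 0.055 0.3 0.05; 0 -0.0016 0.055 0.3 0.05",
)

```text
clock: 17.52
eef_pos: [443.9, -289.6, -2.3]
tool_rot: [3.14, 0.0, 1.474]
force: [-0.3, 0.7, 6.5]
width: 57.9
```

Request:
drive_tool(
  deltas="0.0 0 -0.01 0 0.05; 0.0 0 -0.05 0 0.05; 0 0 -0.1 0 0.05; 0 0 -0.1 0 0.05; 0 0 -0.1 0 0.05",
)

```text
clock: 18.15
eef_pos: [443.4, -289.3, 96.7]
tool_rot: [3.141, -0.0, 1.474]
force: [0.5, 0.1, -1.7]
width: 57.6
```

```bash
python3 look.py w16 wrist; python3 -c "
from h import *
print(ctrl.read_state()['eef_pos'],ctrl.read_state()['tool_rot'])"; python3 mv.py 532.6 15.5 95 1.762
```

```text
[ 442.85508928 -289.05103221   95.9119367 ] [-3.14068906e+00 -7.69992847e-04  1.47364097e+00]
[ 3.11800e-01  5.98000e-02  9.00000e-04 -1.65218e+01] [-3.14068906e+00 -7.69992847e-04  1.47364097e+00] [ 0.30023799  0.68571595  0.34416934  1.9795616  -0.42375549  0.54716353
  0.84165444] [ 442.85508928 -289.05103221   95.9119367 ]
```

View pics/w16.png

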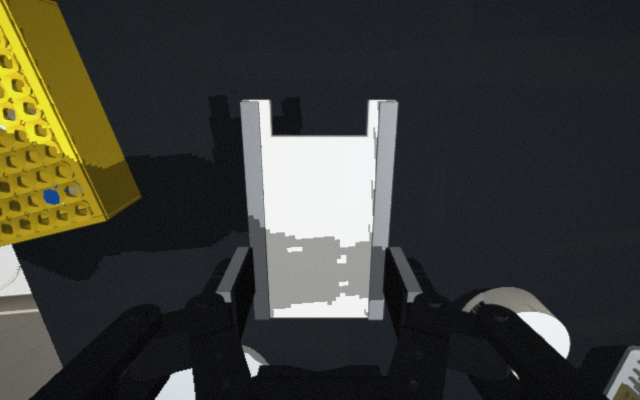

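Request:
drive_tool(
  deltas="0.05 0.01 0 -5 0.05; 0.1 0.02 0 -10 0.05; 0.16 0.03 0 -16.5 0.05; 0.22 0.042 0 -16.5 0.05; 0.28 0.054 0 -16.5 0.05; 0.3105 0.06 0 -16.5 0.05; 0.3105 0.06 0 -16.5 0.05; 0.3105 0.06 0 -16.5 0.05; 0.3105 0.06 0 -16.5 0.05",
)

```text
clock: 19.32
eef_pos: [532.5, 11.7, 95.9]
tool_rot: [-3.14, 0.001, 1.759]
force: [-0.2, -0.1, -0.8]
width: 57.5
```

```bash
python3 look.py w17 wrist; python3 mv.py 532.85 14.1 38 1.762
```

```text
[ 0.0022  0.0006  0.0581 -0.1913] [-3.14070613e+00  4.92310320e-04  1.75866089e+00] [-0.30018609  0.68918818  0.34476671  1.96914943 -0.41997202  0.55343948
  0.52125723] [532.66792253  11.83101489  96.08345724]
```

View pics/w17.png

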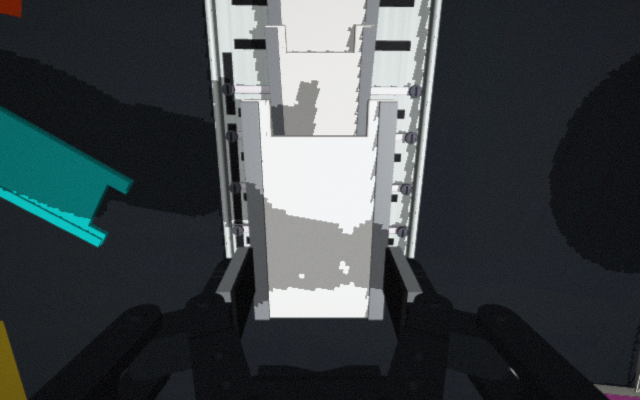

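```bash
python3 - <<'E'
from rect import *
p=load('w17'); xa,ya=fr(0,1.757)
l=[atz(p,q,9)[:2] for q in ((228,89),(231,136),(235,188),(238,231))]; r=[atz(p,q,9)[:2] for q in ((415,91),(410,137),(405,188),(402,232))]
P=[atz(p,q,105.8)[:2] for q in ((241,100),(396,101),(254,319),(384,319))]
ear=(P[0]+P[1])/2; ft=(P[2]+P[3])/2; e=ear-ft;ee=e/np.linalg.norm(e); print(ear,ft,np.linalg.norm(e),'yaw',np.arctan2(e[1],e[0]))
T=np.array([532.6,11.8]);print('tcp from foot',(T-ft)@ee)
for a,b in zip(l,r):
    v=(a+b)/2-ft; print('along',v@xa,'lat',v@ya)
d=(l[0]+r[0]-l[3]-r[3]); print(np.arctan2(d[1],d[0]))
E
```

```text
[519.13  82.69] [537.63 -14.03] 98.46914960740571 yaw 1.7597834351584278
tcp from foot 26.31482753371032
along 99.49916394405662 lat -1.3671332264557854
along 69.5752788224828 lat -0.7697716281059461
along 33.32241878857617 lat -0.4771858123239887
along -0.2060235630774963 lat -0.5715678095811189
1.7490209915493666
```

Request:
drive_tool(
  deltas="0.0022 0.0 0.03 -0.2 0.05; 0.0022 0.0 0.055 -0.2 0.05; 0.0022 0.0 0.062 -0.2 0.05; 0.0022 0.0 0.066 -0.2 0.05; 0.0022 0.0 0.066 -0.2 0.05;  0.0022 0.0 0.066 -0.2 0.05",
)

```text
clock: 20.12
eef_pos: [533.3, 15.7, 31.0]
tool_rot: [3.14, 0.0, 1.765]
force: [-0.4, -0.3, -1.5]
width: 57.7
```

```bash
python3 look.py w18 wrist; python3 mv.py 532.85 14.1 26 1.762; python3 -c "
from h import *
print(ctrl.read_state()['force'])"
```

```text
[-0.0015 -0.0007  0.005   0.1672] [3.14037419e+00 1.65552132e-04 1.76491807e+00] [-0.25102606  0.79445804  0.26031026  1.99314836 -0.47696216  0.4115041
  0.56968947] [533.24810354  15.71812135  30.9609848 ]
[-0.36089065  0.66289579 -0.55735414]
```

View pics/w18.png

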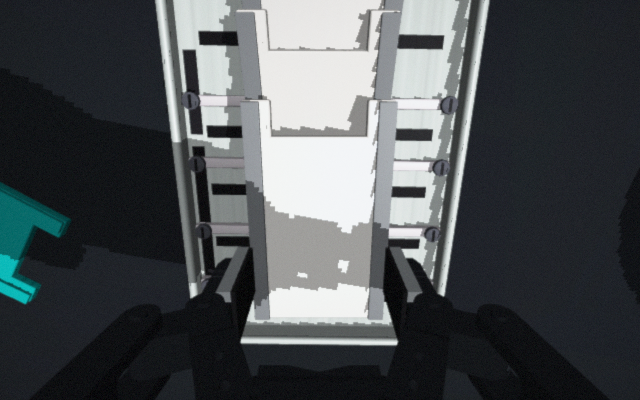

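Request:
drive_tool(
  deltas="-0.0024 0.0 0.002 0 0.05; -0.0024 0.0 0.005 0 0.05; -0.0024 0 0.008 0 0.05; -0.0024 0 0.010 0 0.05; -0.0024 0 0.012 0 0.05; -0.0024 0 0.012 0 0.05",
)

```text
clock: 20.92
eef_pos: [533.6, 12.7, 18.6]
tool_rot: [3.141, 0.001, 1.764]
force: [-0.6, -1.9, 5.0]
width: 57.7
```

```bash
python3 look.py w19 wrist; python3 sl.py w19 160 300; python3 -c "
from h import *
print(ctrl.read_state()['force'],ctrl.read_state()['eef_pos'])"
```

```text
-9.8 30.5
-16.4 30.0
-23.3 29.4
-30.6 28.5
-38.1 27.9
-45.9 27.2
-54.1 26.4
-62.7 25.6
-71.6 24.8
slope rad 0.09049149855867293 z at stop3+2 26.912634807706432
[-0.74672872 -1.39431444  4.75347764] [533.56912149  12.71942162  18.63294746]
```

View pics/w19.png

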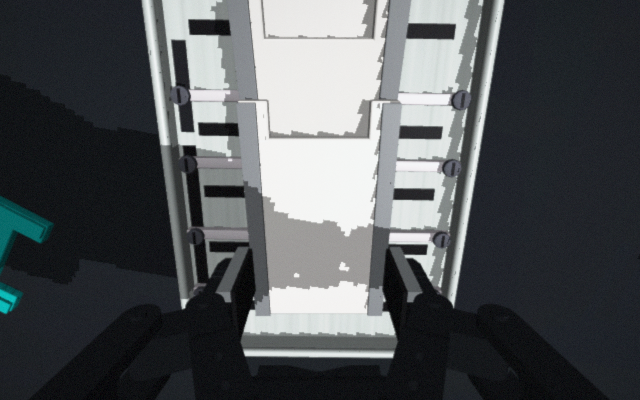

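Request:
drive_tool(
  deltas="0 0.0 0.002 0 0.05; 0 0 0.004 0 0.05; 0 0 0.006 0 0.05; 0 0 0.008 0 0.05; 0 0 0.009 0 0.05; 0 0 0.009 0 0.05",
)

```text
clock: 21.72
eef_pos: [533.7, 12.3, 10.5]
tool_rot: [3.14, 0.001, 1.764]
force: [-1.6, -3.3, 13.6]
width: 57.7
```

```bash
python3 look.py w20 wrist; python3 sl.py w20 160 296; python3 -c "
from rect import *
print(ctrl.read_state()['force'],ctrl.read_state()['eef_pos'])
save(load('w20'),'w20c.png',(180,230,460,390),2.8)"
```

```text
-8.9 28.1
-15.6 26.7
-22.4 25.4
-29.7 23.9
-37.4 22.4
-45.6 20.7
-54.2 19.0
-63.2 17.3
-73.1 15.2
slope rad 0.19556566509319662 z at stop3+2 20.11711025668498
[-1.4  -2.87 12.75] [533.67  12.25  10.47]
```

View pics/w20c.png

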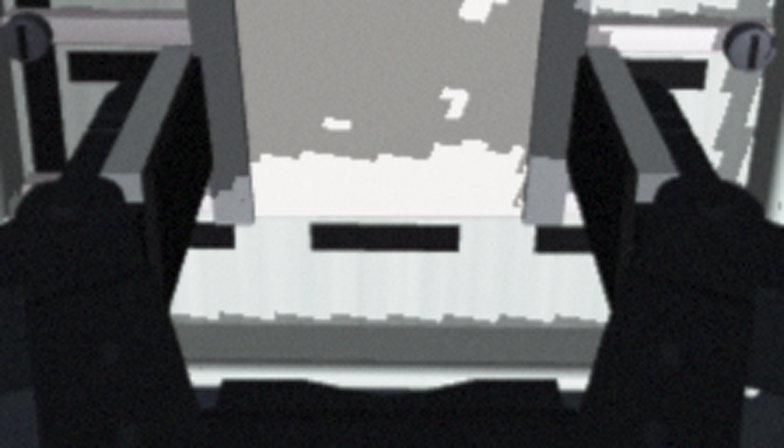

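```bash
python3 - <<'E'
from rect import *
p=load('w20'); xa,ya=fr(0,1.757); o=np.array([521.99,70.96])+.3*xa+.3*ya
c=cloud(p)
for v in (296,300,303,306,308,310): 
    P=np.median(c[v,300:340],0); print(v,P,(P[:2]-o)@xa)
for q,z in (((320,307),13.7),((189,243),9),((447,246.5),9),((202,236),8)):
    w=atz(p,q,z)[:2]-o; print(q,w@xa,w@ya)
E
```

```text
296 [537.57  -5.43  14.16] -78.25750952817471
300 [538.18  -8.04  13.66] -80.92761562627385
303 [537.98  -9.7   13.39] -82.52186207327246
306 [538.98 -11.89  13.03] -84.86097491422646
308 [540.59 -20.19   2.92] -93.31413404461075
310 [540.68 -21.23   3.22] -94.35507211242849
(320, 307) -84.70814237606776 -1.796197948898098
(189, 243) -53.26133975677853 59.5449169718056
(447, 246.5) -54.318548053691764 -61.0461377419255
(202, 236) -50.11088650404977 53.4906097951611
```

Request:
drive_tool(
  deltas="0 0.0 -0.003 0 0.05; 0 0 -0.004 0 0.05; 0.0015 0 -0.004 0 0.05; 0.0027 0 -0.004 0 0.05; 0.0027 0 -0.003 0 0.05; 0.0027 0 -0.001 0 0.05; 0.0027 0 0.001 0 0.05; 0.0027 0 0.001 0 0.05",
)

```text
clock: 22.78
eef_pos: [533.5, 15.1, 8.4]
tool_rot: [3.14, 0.001, 1.763]
force: [1.0, -4.6, 5.7]
width: 57.6
```

```bash
python3 look.py w21 wrist; python3 sl.py w21 160 296; python3 - <<'E'
from rect import *
p=load('w21'); xa,ya=fr(0,1.757); o=np.array([521.99,70.96])+.3*xa+.3*ya
c=cloud(p)
for v in (296,300,303,306,308,310): 
    P=np.median(c[v,300:340],0); print(v,P,(P[:2]-o)@xa)
print(ctrl.read_state()['force'],ctrl.read_state()['eef_pos'])
save(p,'w21c.png',(180,230,460,390),2.8)
E
```

```text
-5.7 28.3
-12.1 26.8
-19.1 25.0
-26.4 23.2
-34.1 21.6
-42.5 19.3
-51.1 17.4
-60.6 14.9
-70.6 12.6
slope rad 0.2366095146707676 z at stop3+2 17.81133599571575
296 [537.49  -3.11  11.3 ] -75.96324412433478
300 [537.94  -5.99  10.77] -78.86979774964593
303 [538.51  -7.78  10.2 ] -80.73633322135012
306 [539.11 -11.24   7.92] -84.24601063915442
308 [539.35 -12.3    8.03] -85.3329711756844
310 [539.45 -13.49   8.04] -86.5257990996649
[ 1.34 -4.91  6.07] [533.54  15.07   8.52]
```

View pics/w21c.png

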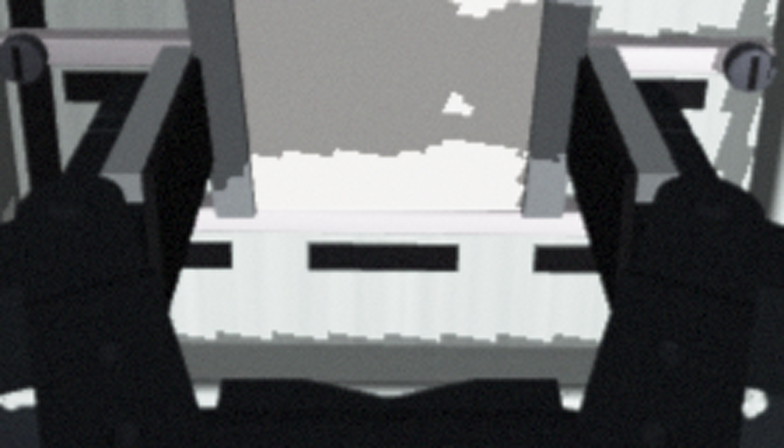

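Request:
drive_tool(
  deltas="0 0.0 0.001 0 0.05; 0 0 0.002 0 0.05; 0 0 0.002 0 0.05",
)

```text
clock: 23.2
eef_pos: [533.4, 15.1, 6.9]
tool_rot: [3.14, 0.001, 1.764]
force: [-1.0, -4.5, 9.7]
width: 57.7
```

```bash
python3 look.py w22 wrist; python3 sl.py w22 160 296; python3 - <<'E'
from rect import *
p=load('w22'); xa,ya=fr(0,1.757); o=np.array([521.99,70.96])+.3*xa+.3*ya
c=cloud(p)
for v in (296,300,302,304,306,308,310): 
    P=np.median(c[v,300:340],0); print(v,P,(P[:2]-o)@xa)
print(ctrl.read_state()['force'],ctrl.read_state()['eef_pos'])
g=p['color'][296:322,300:345].mean((1,2)); print(list(zip(range(296,322),g.astype(int).tolist())))
E
```

```text
-5.3 27.9
-11.8 26.1
-18.7 24.4
-26.0 22.5
-33.8 20.4
-42.1 18.2
-51.0 15.9
-60.6 13.3
-70.9 10.5
slope rad 0.2593126971689126 z at stop3+2 16.37612414900355
296 [537.42  -3.36   9.19] -76.18927792506396
300 [537.93  -6.01   8.55] -78.8877799496083
302 [538.29  -7.45   8.14] -80.36931913189507
304 [538.46 -10.68   5.47] -83.57698628277296
306 [538.69 -10.45   7.  ] -83.39453167851053
308 [538.95 -11.04   7.93] -84.02268325128058
310 [539.12 -12.26   7.93] -85.2564048610621
[-0.1  -5.32  9.54] [533.34  15.14   6.88]
[(296, 242), (297, 242), (298, 242), (299, 242), (300, 242), (301, 242), (302, 242), (303, 240), (304, 167), (305, 115), (306, 123), (307, 189), (308, 229), (309, 239), (310, 240), (311, 240), (312, 238), (313, 237), (314, 235), (315, 220), (316, 228), (317, 230), (318, 216), (319, 118), (320, 43), (321, 30)]
```

Request:
drive_tool(
  deltas="0 0.0 0 0 0.066; 0 0 0 0 0.07; 0 0 0 0 0.075; 0 0 0 0 0.075; 0 0 0 0 0.075",
)

```text
clock: 23.88
eef_pos: [532.6, 16.1, 6.2]
tool_rot: [-3.141, -0.0, 1.765]
force: [0.2, -0.3, -0.4]
width: 74.9
```

```bash
python3 look.py w23 wrist; python3 sl.py w23 160 290; python3 - <<'E'
from rect import *
p=load('w23'); xa,ya=fr(0,1.757); o=np.array([521.99,70.96])+.3*xa+.3*ya
c=cloud(p)
for v in (296,300,302,304,306,308,310): 
    P=np.median(c[v,300:340],0); print(v,P,(P[:2]-o)@xa)
print(ctrl.read_state()['force'],ctrl.read_state()['eef_pos'])
g=p['color'][290:322,300:345].mean((1,2)); print(list(zip(range(290,322),g.astype(int).tolist())))
E
```

```text
-3.9 28.5
-10.4 26.8
-17.2 25.0
-24.4 23.1
-32.2 21.0
-40.5 18.7
-49.2 16.5
-58.7 13.9
-68.9 11.1
slope rad 0.26099948520166916 z at stop3+2 16.49600165984083
296 [536.58  -1.63   9.65] -74.33594428283949
300 [537.07  -4.31   9.02] -77.06383386210517
302 [537.31  -5.68   8.71] -78.4488915234111
304 [537.63  -7.17   8.25] -79.9762103709136
306 [538.45 -10.81   4.69] -83.69946637565735
308 [538.34 -10.69   6.39] -83.56735611885827
310 [538.36 -10.8    7.67] -83.67905802600357
[ 0.7   0.33 -0.25] [532.64  16.05   6.23]
[(290, 242), (291, 242), (292, 242), (293, 242), (294, 242), (295, 242), (296, 242), (297, 242), (298, 242), (299, 242), (300, 242), (301, 242), (302, 242), (303, 242), (304, 242), (305, 240), (306, 164), (307, 111), (308, 110), (309, 129), (310, 203), (311, 233), (312, 240), (313, 240), (314, 239), (315, 238), (316, 237), (317, 235), (318, 221), (319, 228), (320, 228), (321, 189)]
```

View pics/w23.png

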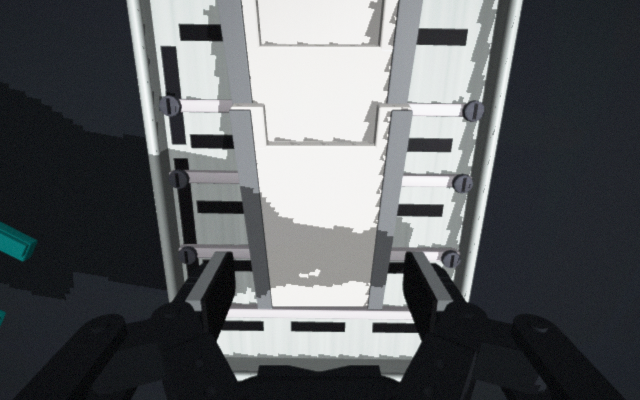

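```bash
python3 - <<'E'
from rect import *
p=load('w23'); xa,ya=fr(0,1.757); o=np.array([521.99,70.96])+.3*xa+.3*ya
for q,z in (((320,305.9),7.9),((320,309.7),8),((320,317.7),8),((236,105),33),((407,107),33),((170,106),9),((474,110),9),((179,179),9),((462,184),9),((188,256),9),((450,258),9)):
    w=atz(p,q,z)[:2]-o; print(q,w@xa,w@ya)
E
python3 mv.py 530 40 180 1.757
```

```text
(320, 305.9) -81.21768752144573 -1.48705297077563
(320, 309.7) -83.33845163469303 -1.5044734789619632
(320, 317.7) -88.01915184794491 -1.543379858449741
(236, 105) 15.393191141531277 27.03270591555431
(407, 107) 15.158927413749183 -29.31472584255127
(170, 106) 13.130964053062247 59.00712926824356
(474, 110) 12.453443770304325 -62.13762484186608
(179, 179) -17.08096938529811 59.05461771746626
(462, 184) -18.387886001228633 -61.597001643634904
(188, 256) -53.83444044183143 59.33891548045521
(450, 258) -53.903193215920396 -60.97444745693783
[ 0.024   0.002  -0.1738  0.4535] [-3.14144158e+00 -9.59443056e-05  1.76491529e+00] [-0.23067155  0.83645984  0.22790246  1.99689214 -0.49411694  0.36161062
  0.58438071] [532.63917307  16.05420542   6.2252351 ]
```

Request:
drive_tool(
  deltas="0 0 -0.03 0 0.085; 0 0 -0.08 0 0.085; 0.02 0.00 -0.14 0 0.085; 0.025 0.0 -0.172 0 0.085; 0.025 0.0 -0.172 0 0.085; 0.025 0.0 -0.172 0 0.085",
)

```text
clock: 24.68
eef_pos: [527.2, 40.5, 177.7]
tool_rot: [-3.14, -0.0, 1.765]
force: [1.4, 0.0, -0.9]
width: 85.1
```

```bash
python3 look.py w24 wrist keeper_bar; python3 - <<'E'
from rect import *
p=load('w24'); xa,ya=fr(0,1.757); o=np.array([521.99,70.96])+.3*xa+.3*ya
cv2.imwrite('pics/r24.png',rectify(p,np.array([*o,0]),xa,ya,8,(-125,60),(-75,75),4))
E
```

```text
(no output)
```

View pics/w24.png

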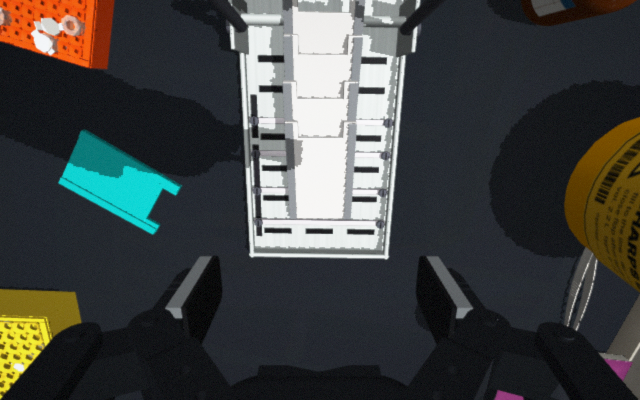

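View pics/r24.png

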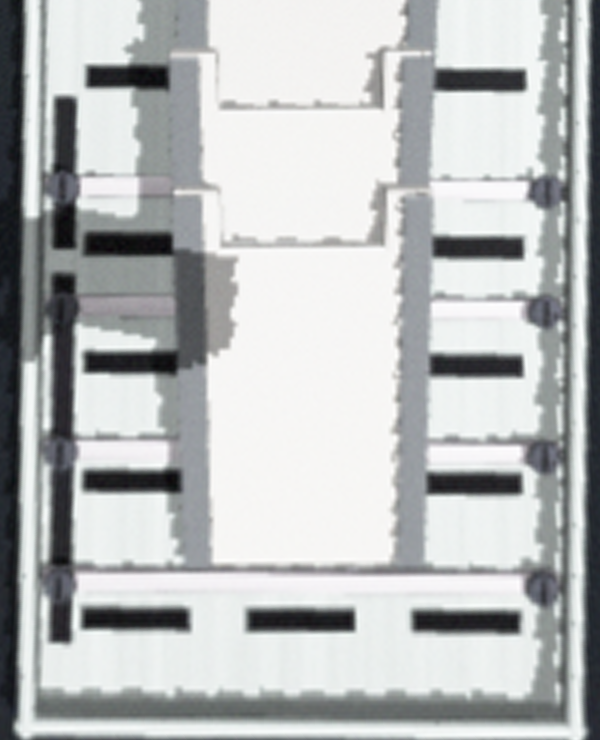

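```bash
python3 mv.py 497.6 199 230 1.757
```

```text
[ 0.1615  0.0018 -0.053   0.4154] [-3.13895323e+00 -5.73649429e-05  1.76424979e+00] [-0.42671266  0.5679931   0.44751851  1.91998354 -0.35438409  0.73402351
  0.41996707] [526.93149863  40.15403234 177.03715648]
```

Request:
drive_tool(
  deltas="0.01 0 -0.053 0.4 0.03; 0.06 0.001 -0.053 0.4 0.0; 0.11 0.0015 -0.053 0.4 0.0; 0.1615 0.002 -0.053 0.4 0.0; 0.1615 0.002 -0.053 0.4 0.0; 0.1615 0.002 -0.053 0.4 0.0; 0.1615 0.002 0.0 0.4 0.0; 0.1615 0.002 0.035 0.4 0.0; 0.1615 0.002 0.035 0.4 0.0; 0.1615 0.002 0.035 0.4 0.0",
)

```text
clock: 26.02
eef_pos: [499.9, 198.2, 144.3]
tool_rot: [3.14, 0.0, 1.756]
force: [2.2, 0.1, 1.1]
width: -0.2
```

```bash
python3 look.py s25 side keeper_bar; python3 look.py c25 scene; python3 -c "
from rect import *
save(load('s25'),'s25c.png',(230,130,430,280),3.8)
xa,ya=fr(0,1.757); o=np.array([521.99,70.96])+.3*xa-.6*ya
d=ctrl.read_state()['eef_pos'][:2]-o; print(d@xa,d@ya,ctrl.read_state()['eef_pos'],ctrl.read_state()['tool_rot'],ctrl.read_state()['force'],ctrl.read_state()['width'])"
```

```text
keeper_bar [294.1 299.4] 0.24 [514.5 366.6  13.8]
129.93433679923592 -1.4015827940884549 [499.85 199.31 144.79] [ 3.14 -0.    1.76] [-0.45 -0.31 -0.75] -0.0010665970901053597
```

View pics/s25c.png

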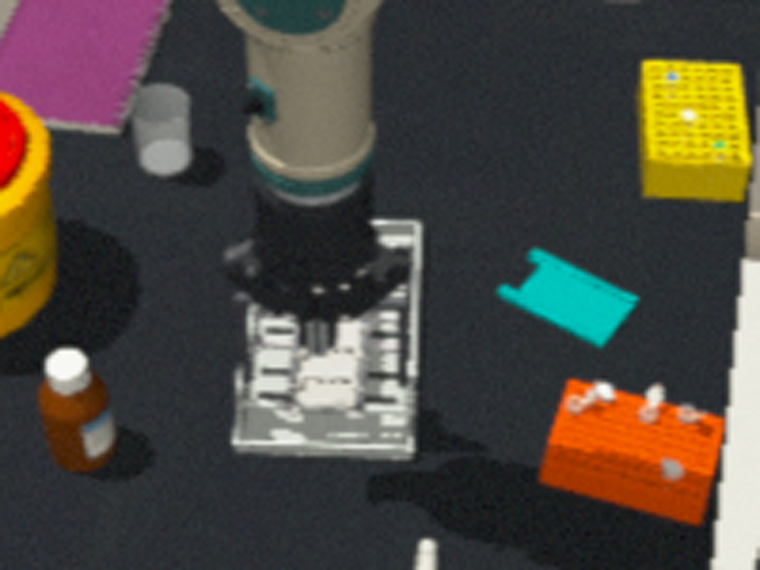

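View pics/c25.png

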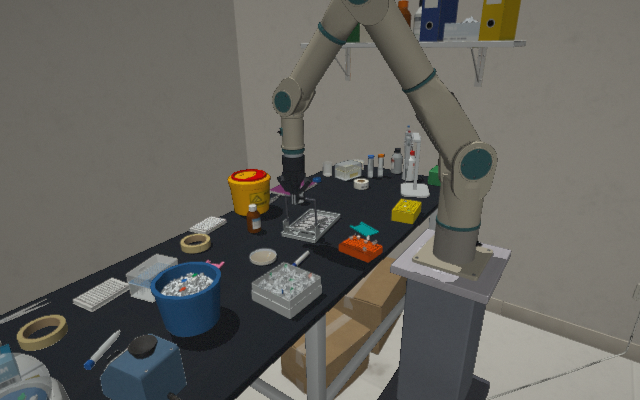

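Request:
drive_tool(
  deltas="-0.015 0 0.001 0 0; -0.029 0 0.003 0 0; -0.043 0 0.005 0 0; -0.057 0 0.007 0 0; -0.071 0 0.013 0 0; -0.085 0 0.019 0 0; -0.093 0 0.025 0 0; -0.1015 0 0.032 0 0; -0.109 0 0.04 0 0; -0.115 0 0.048 0 0; -0.115 0 0.048 0 0",
)

```text
clock: 27.55
eef_pos: [519.8, 85.8, 94.6]
tool_rot: [-3.14, 0.0, 1.757]
force: [0.7, 0.3, -0.2]
width: 0.1
```

```bash
python3 look.py w26 wrist keeper_bar;  python3 look.py s26 side keeper_bar; python3 -c "
from rect import *
save(load('s26'),'s26c.png',(230,130,430,280),3.8)
xa,ya=fr(0,1.757); o=np.array([521.99,70.96])+.3*xa-.6*ya
d=ctrl.read_state()['eef_pos'][:2]-o; print(d@xa,d@ya,ctrl.read_state()['eef_pos'],ctrl.read_state()['force'])"
```

```text
keeper_bar [292.8 300. ] 0.67 [517.1 369.9  15.4]
keeper_bar [319.6 194.8] 0.52 [509.1  90.9 134.1]
keeper_bar [315.9 229.8] 0.25 [509.7 140.5  33.9]
15.44056770641354 -0.5289739229561196 [520.19  86.64  95.46] [-0.19 -0.98 -0.69]
```

View pics/w26.png

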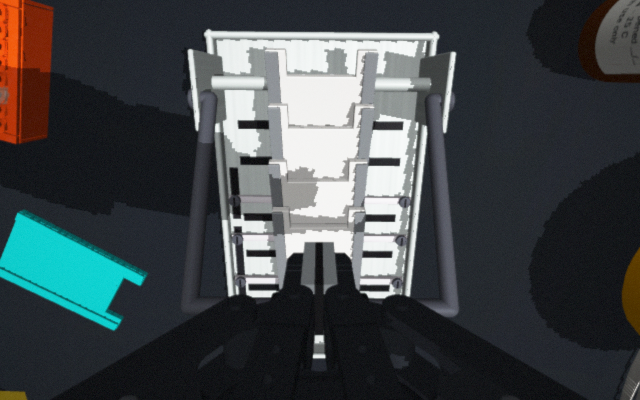

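View pics/s26c.png

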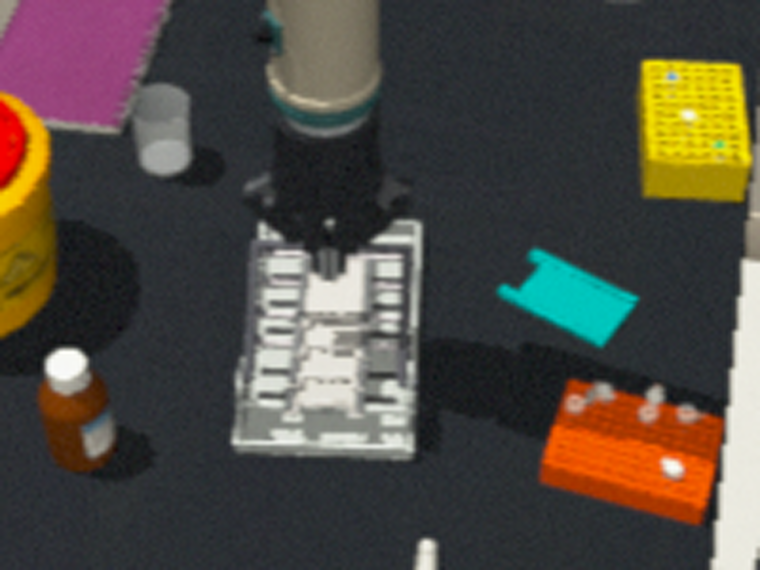

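```bash
cat > kp.py <<'E'
from rect import *
import sys
p=load(sys.argv[1]); c=cloud(p); xa,ya=fr(0,1.757); o=np.array([521.99,70.96])+.3*xa-.6*ya
for a in sys.argv[2:]:
    u,v=map(int,a.split(',')); P=c[v-1:v+2,u-1:u+2].reshape(-1,3); P=np.median(P,0); d=P[:2]-o; x=d@xa; z=P[2]-3.5
    print(a,'tray x',x.round(1),'y',(d@ya).round(1),'z top',P[2].round(1),'q',np.arctan2(z-50,84-x))
E
python3 kp.py w26 187,305 452,308 196,200 443,200
```

```text
187,305 tray x -0.6 y 58.1 z top 109.2 q 0.5824010326119662
452,308 tray x -1.8 y -59.1 z top 109.2 q 0.5758921987748316
196,200 tray x 39.9 y 58.4 z top 83.5 q 0.5976818888407762
443,200 tray x 39.7 y -59.5 z top 82.6 q 0.581416215190364
```

Request:
drive_tool(
  deltas="0.004 0 -0.012 0 0; 0.004 0 -0.031 0 0; -0.010 0 -0.031 0 0; -0.022 0 -0.031 0 0; -0.0225 0 -0.02 0 0; -0.0275 0 -0.001 0 0; -0.031 0 0.009 0 0; -0.034 0 0.0186 0 0; -0.035 0 0.029 0 0; -0.0355 0 0.039 0 0; -0.035 0 0.047 0 0; -0.035 0 0.0517 0 0",
)

```text
clock: 29.25
eef_pos: [526.4, 52.3, 43.1]
tool_rot: [-3.141, -0.0, 1.758]
force: [0.1, 0.4, -0.4]
width: -0.1
```

```bash
python3 look.py w27 wrist; python3 -c "
from rect import *
xa,ya=fr(0,1.757); o=np.array([521.99,70.96])+.3*xa-.6*ya
d=ctrl.read_state()['eef_pos'][:2]-o; print(d@xa,d@ya,ctrl.read_state()['eef_pos'],ctrl.read_state()['force'])"
```

```text
-19.425898132214442 -0.06467067092629436 [526.18  52.29  42.75] [-0.97  0.22 -1.02]
```

View pics/w27.png

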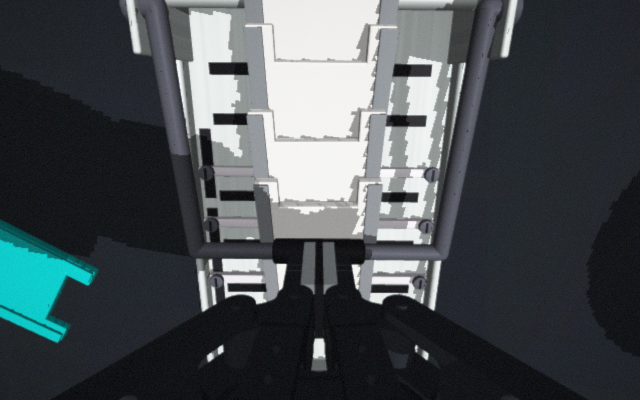

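```bash
python3 kp.py w27 197,248 443,251 230,250 410,252 290,248 350,248
```

```text
197,248 tray x -15.1 y 57.1 z top 40.7 q -0.12805254774107191
443,251 tray x -16.5 y -59.0 z top 41.0 q -0.12401839334098896
230,250 tray x -16.8 y 41.8 z top 39.9 q -0.13432631641027684
410,252 tray x -17.7 y -43.8 z top 40.0 q -0.13156505783313313
290,248 tray x -14.9 y 13.1 z top 41.5 q -0.12116761560179978
350,248 tray x -14.9 y -15.0 z top 41.5 q -0.12106954760198925
```

Request:
drive_tool(
  deltas="0.001 0 0.002 0 0; 0.001 0 0.004 0 0; 0.001 0 0.0055 0 0; 0.001 0 0.0055 0 0",
)

```text
clock: 29.8
eef_pos: [526.4, 53.0, 38.1]
tool_rot: [3.142, -0.0, 1.758]
force: [-0.4, -0.2, 0.2]
width: -0.1
```

```bash
python3 look.py w28 wrist; python3 kp.py w28 230,250 410,252 ; python3 -c "
from h import *
print(ctrl.read_state()['eef_pos'],ctrl.read_state()['force'])"
```

```text
230,250 tray x -15.9 y 41.6 z top 35.1 q -0.18226544431753208
410,252 tray x -16.7 y -44.0 z top 35.3 q -0.17917828301395683
[526.44776316  52.97129896  38.14185181] [0.11810577 0.52128383 0.35471442]
```

View pics/w28.png

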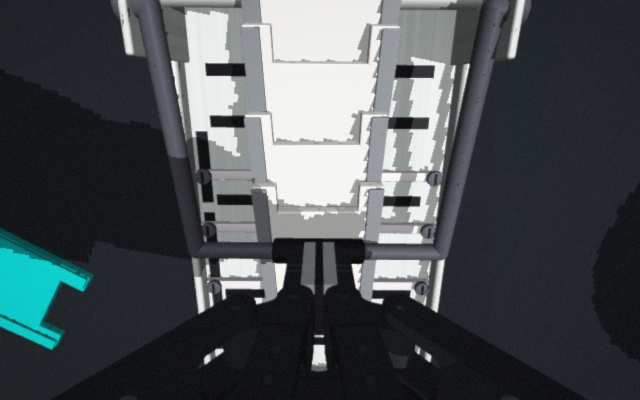

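Request:
drive_tool(
  deltas="0.001 0 0.001 0 0; 0.001 0 0.0015 0 0; 0.001 0 0.0015 0 0",
)

```text
clock: 30.22
eef_pos: [526.5, 53.5, 37.2]
tool_rot: [3.141, 0.0, 1.757]
force: [-1.2, -1.0, 5.4]
width: 0.1
```

Request:
drive_tool(
  deltas="0 0 -0.005 0 0; 0 0 -0.03 0 0; 0 0 -0.08 0 0; -0.01 0 -0.14 0 0; -0.02 0 -0.15 0 0; -0.02 0 -0.15 0 0; -0.02 0 -0.15 0 0",
)

```text
clock: 31.1
eef_pos: [528.6, 34.9, 185.0]
tool_rot: [-3.138, -0.001, 1.758]
force: [-0.2, -1.1, 0.5]
width: -0.2
```

```bash
python3 look.py w29 wrist; python3 look.py s29 side; python3 - <<'E'
from rect import *
p=load('w29'); xa,ya=fr(0,1.757); o=np.array([521.99,70.96])+.3*xa-.6*ya
cv2.imwrite('pics/r29.png',rectify(p,np.array([*o,0]),xa,ya,8,(-125,60),(-75,75),4))
E
```

```text
(no output)
```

View pics/w29.png

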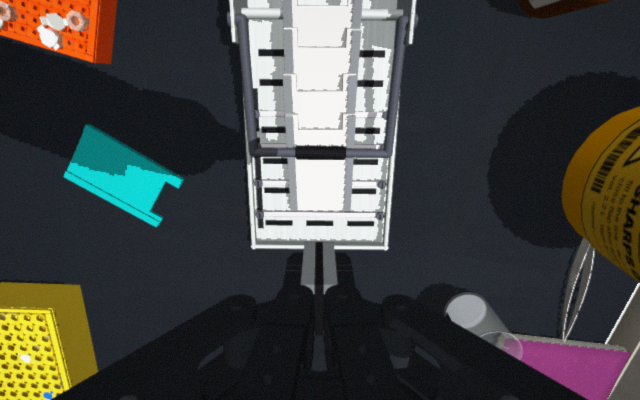

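View pics/r29.png

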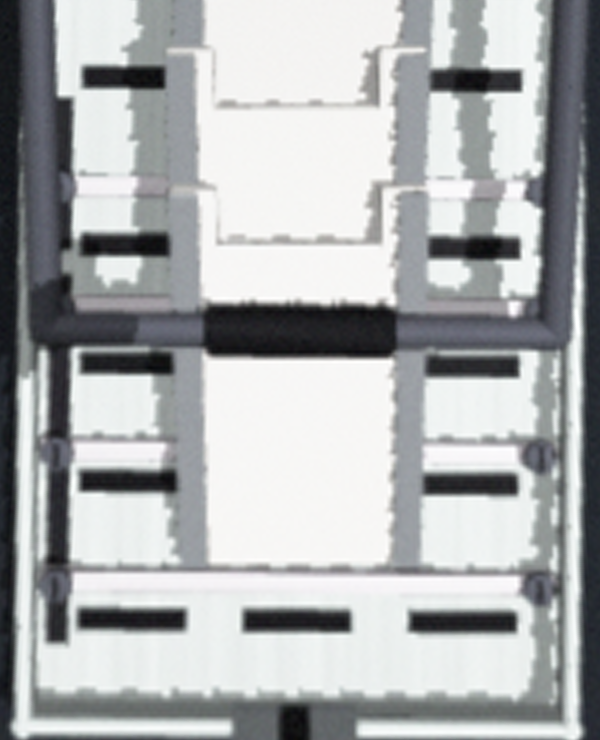

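```bash
python3 kp.py w29 266,153 374,155 252,100 396,100; python3 - <<'E'
from rect import *
xa,ya=fr(0,1.757); o=np.array([521.99,70.96])+.3*xa-.6*ya
def prof(n):
    p=load(n); c=cloud(p).reshape(-1,3); x=(c[:,:2]-o)@xa; y=(c[:,:2]-o)@ya
    m=(abs(y)<15)&(c[:,2]<70)&(c[:,2]>0)
    b=np.arange(-100,110,3); out=[]
    for a in b:
        k=m&(x>=a)&(x<a+3)
        if k.sum()>5: out.append((a+1.5,np.median(c[k,2]).round(1),k.sum()))
    return out
for n in ('w1','w29'):
    r=prof(n); print(n,[(a,float(b)) for a,b,_ in r])
p=load('w29')
im=cv2.imread('pics/r29.png'); g=im[545:600,260:340].mean((1,2)); print(list(zip(range(545,600),g.astype(int).tolist())))
# strip-edge y of top plate near foot and near top
E
```

```text
266,153 tray x -17.9 y 47.2 z top 34.9 q -0.18057204534279336
374,155 tray x -19.5 y -46.7 z top 34.6 q -0.18028194025916514
252,100 tray x 27.1 y 55.3 z top 41.6 q -0.20656372459450315
396,100 tray x 27.2 y -61.0 z top 43.0 q -0.18305901800116095
w1 [(np.float64(-98.5), 3.2), (np.float64(-95.5), 3.4), (np.float64(-92.5), 2.7), (np.float64(-86.5), 7.7), (np.float64(-83.5), 5.9), (np.float64(-80.5), 2.9), (np.float64(-77.5), 2.7), (np.float64(-74.5), 2.9), (np.float64(-71.5), 2.9), (np.float64(-68.5), 2.9), (np.float64(-65.5), 2.8), (np.float64(-62.5), 3.0), (np.float64(-59.5), 2.9), (np.float64(-56.5), 4.3), (np.float64(-53.5), 7.8), (np.float64(-50.5), 5.5), (np.float64(-47.5), 2.9), (np.float64(-44.5), 3.1), (np.float64(-41.5), 2.8), (np.float64(-38.5), 3.0), (np.float64(-35.5), 3.0), (np.float64(-32.5), 3.1), (np.float64(-29.5), 3.4), (np.float64(-26.5), 3.0), (np.float64(-23.5), 3.1), (np.float64(-20.5), 3.3), (np.float64(-17.5), 7.9), (np.float64(-14.5), 7.7), (np.float64(-11.5), 8.6), (np.float64(-8.5), 9.6), (np.float64(-5.5), 10.6), (np.float64(-2.5), 11.6), (np.float64(0.5),
[... 2560 characters left out ...]
102.5), 3.1), (np.float64(105.5), 3.0)]
[(545, 246), (546, 246), (547, 246), (548, 246), (549, 246), (550, 246), (551, 246), (552, 246), (553, 246), (554, 246), (555, 246), (556, 246), (557, 246), (558, 248), (559, 249), (560, 247), (561, 241), (562, 233), (563, 225), (564, 214), (565, 199), (566, 181), (567, 164), (568, 150), (569, 143), (570, 145), (571, 153), (572, 167), (573, 184), (574, 201), (575, 214), (576, 225), (577, 235), (578, 244), (579, 248), (580, 249), (581, 247), (582, 245), (583, 245), (584, 245), (585, 245), (586, 244), (587, 243), (588, 242), (589, 241), (590, 240), (591, 239), (592, 239), (593, 239), (594, 239), (595, 239), (596, 239), (597, 239), (598, 239), (599, 239)]
```

```bash
python3 - <<'E'
from rect import *
xa,ya=fr(0,1.757); o=np.array([521.99,70.96])+.3*xa-.6*ya
p=load('w29')
def conv(row,col,z):
    x=60-row/4; y=75-col/4; uv=proj(p,[*(o+x*xa+y*ya),8]); w=atz(p,uv,z)[:2]-o; return w@xa,w@ya
print('p3 ears',conv(49,185,36),conv(48,408,36)); print('p4 ears',conv(188,185,34.5),conv(186,408,34.5))
print('p3 stop screws',conv(454,55,9),conv(456,540,9),'stop4',conv(583,57,9),conv(588,540,9),'stop2~',conv(298,120,8))
print('p4 foot',conv(565,300,7.9),'stop4 face',conv(574,300,8))
E
```

```text
p3 ears (np.float64(47.30088856647089), np.float64(26.235422247970853)) (np.float64(47.52899535925299), np.float64(-24.63239254245342))
p4 ears (np.float64(15.455077707083918), np.float64(26.370131770400928)) (np.float64(15.91363699342159), np.float64(-24.759228656250475))
p3 stop screws (np.float64(-53.199370089653904), np.float64(61.05854661820182)) (np.float64(-53.69780628913832), np.float64(-59.812231756774906)) stop4 (np.float64(-85.34850495640033), np.float64(60.56011041871743)) (np.float64(-86.59459545511145), np.float64(-59.81223175677496)) stop2~ (np.float64(-14.500000000000027), np.float64(45.00000000000005))
p4 foot (np.float64(-81.28874208389603), np.float64(-1.1218135863447683e-05)) stop4 face (np.float64(-83.50000000000003), np.float64(4.256326637033327e-14))
```

```bash
python3 -c "
from rect import *
save(load('s29'),'s29c.png',(230,130,430,280),3.8)"
```

```text
(no output)
```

View pics/s29c.png

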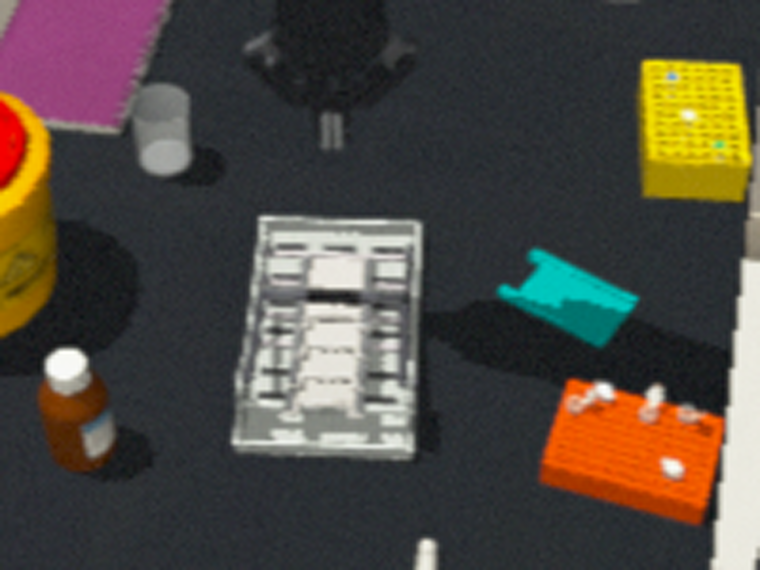

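```bash
python3 -c "
from h import *
print(ctrl.finish_job())"
```

```text
the job is handed in; nothing more can be done
None
```

I laid both loose plates in the tray, swung the keeper down onto the last one and handed the job in at about 31 s. No verdict is reported, so this rests on my own last measurements.

| Check | Plate at stop 3 | Plate at stop 4 | Allowed |
|---|---|---|---|
| Slope (rad) | 0.28 | 0.26 | 0.246–0.336 / 0.224–0.314 |
| Lower foot edge uphill of the stop face (mm) | 3.4 (up to 4.3 by another view) | 3.5 | about 0.6 to 5.8 |
| Off centre (mm) | about 1 | about 1 | 6 |

- **Not fully butted:** both feet are on the floor but sit roughly 2 mm short of touching their stops. That is inside the judged range, and I did not nudge them further.
- **Stops found:** stop 3's uphill face is at about x = -51 mm and stop 4's at about -83.5 mm.
- **Disagreement:** my two estimates for the stop 3 plate differ by about 0.8 mm. The stop 4 plate dragging on it may have moved it slightly uphill.
- **One correction:** on the first try the stop 4 plate's foot came down on top of its stop, at about 13 N. I lifted it, moved it 2.7 mm uphill and lowered it again.
- **Keeper:** it rests at about -0.18 rad, pressed down until it bore about 5 N.
- **First two plates:** their surface heights match the first picture to within about 0.5 mm.
- **Other things:** nothing else was touched, and the gripper is clear of everything.

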